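# Pile board carriers and seal the dry chamber

## Robot

A 6-joint arm with a two-finger parallel gripper is mounted at the origin on the work surface. World frame = base frame: x ahead of the robot, y to its left, z up, the work surface at z = 0. Lengths are in m, angles in degrees, forces in N, time in s.
With the tool pointing down it reaches from about 0.4 to 0.825 m from the base axis. Payload 7 kg.
Tool frame: the origin (TCP) lies at the very end of the fingers, on their centre line; the grasp point (between the pads) lies 19 mm behind it; z points along the fingers, y is the line along which they close (so a half turn about z gives the same grasp; the last joint's range is limited). The gripper opens to 88 mm and grips with 3 to 60 N. Pads are 19 mm wide; open, the fingers measure 130 mm over their backs; the gripper's body (78 mm by 193 mm) begins 47 mm behind the grasp point.
Start: joints at [-56.603, 20.546, 0.682, 0, -70.136, -16.507], TCP at [0.196, -0.646, 0.227] pointing down, gripper open.
Joint ranges: [-176.03, 176.03], [-82.01, 121.73], [-58.28, 71.71], [-173.87, 95.51], [-174.79, -0.11], [-173.66, 173.66]. Speed limits (degrees/s): [136.94, 136.94, 172.46, 180, 180, 180].

## Interface

Orientations are given as [roll, pitch, yaw] about the fixed x, y, z axes, in that order (R = Rz(yaw) Ry(pitch) Rx(roll)).
In Python, from plant import r gives the robot as it stands. The module is installed in compiled form; this text tells all that it offers.
- The arm moves only by the tool jog_arm, never from a script. Its arguments are lists of equal length, an entry for each row: "travel": the shift along the tool's x, y, z each as a share of 50 cm, from -1 to 1, a list of three; "dr": the turn, a rotation vector about the tool's x, y, z each as a share of 360 degrees, from -1 to 1, a list of three; "claw": the opening, from 0 (shut) to 1 (fully open). A call has exactly 10 rows; each row is the pose to reach, as a shift and turn from the pose commanded when the call began, along the tool's axes at that moment, turning the shorter way round; what a row does not reach only later rows make up. A row lasts 1/8 s, in which the tool goes at most 62.5 mm and 10.7 degrees, less where a joint would pass 70% of its speed; a pose out of reach is approached as far as the arm can. A call with a number of a shift or a turn outside -1 to 1 is refused whole. A call with a gripper value outside its range is refused whole. The fingers move at their own pace and stop on an object; "newtons" is the grip in N (left out, the last holds). Time passes only in rows, so rows that repeat a pose let the fingers close, or fill a call up. It gives the time, the measured TCP pose, the force, the opening and the grip force at its end, in the units of the state.
- r.get_state(): the state, without advancing time (a new reading comes with each control period).
- r.capture(name): name is "scene" or "top" or "wrist"; returns a dict with "pixels" (420x560x3 uint8, red, green, blue), "range_z" (420x560 float32, m along the optical axis (not along the pixel's ray), 0 where there is no reading), "fx", "fy", "cx", "cy" (pixels), "position" and "attitude" of the camera in the world; the wrist camera has in their place "hand_eye" (4x4, takes a point from camera to tool coordinates, whose origin is the TCP and whose axes are the flange's). Camera axes: x right, y up, looking along -z (the intrinsics and any distortion apply to the point x, -y, -z); pixel columns grow to the right and rows downward; lengths in m; the calibration is good to about 2 mm. The wrist camera is an equidistant fisheye: a pixel r from the principal point sees the ray r / f radians off the axis. A picture is of the moment at which its call begins: read the wrist's pose just before it.
- r.close_job(): hands the job in; it is judged then, once.
Trained networks look in the newest picture that a camera, given by its name, has taken for a name from the list of things; names that differ only in an ending like _2 or _b are one class to them, and where a whole thing is asked for, a point or a joint stands for the part that bears it (a point fixed in the world has none). Each returns a list of dicts, best first, with "conf" (0 to 1); they miss things now and then, are a little off and sometimes report something else, mostly with a low value. They report only what shows in the picture. A call takes as long as a camera call. They do not tell look-alikes from the thing itself.
- r.boxes_of(name, camera): "extent" ([left, top, right, bottom] in pixels, round what is visible of it).
- r.regions_of(name, camera): "pixels" (420x560 bool, what is visible of it) and "extent" ([left, top, right, bottom] in pixels, round what is visible of it).
- r.tip_of(name, camera): "at" ([column, row] in pixels: a listed point, or the origin of a listed thing).
The state is a dict: "time_s": time; "joints": joint angles; "qd": joint speeds; "joint_torque": joint torques, N m; "tcp_pos": TCP position; "eef_rot": TCP orientation; "contact_force": force on the tool from outside, world axes, zero at the start; "moment": the same for the moment, N m; "gripper_width": finger opening in m; "gripper_force": force on a finger pad.
Only numpy, scipy, OpenCV 4.12 (cv2) and the standard library are available. Lean on these libraries where they do the work, as an engineer would, in place of code of your own. Each camera call takes 0.05 s, during which the arm holds its last target. There are 200 camera calls.

## Task

Put the circuit boards away dry: stack every board carrier that is on the bench into one square, flat pile in the middle of the dry chamber's raised deck, between its pins, long sides along the deck's long side, and let go of it. Then set the grey cover over the pile so that it rests on the four rubber gasket corners, let go, and push the cover's corners down one after another, one corner at a time and each one fully home, until the cover sits flat and sealed all round. Leave the red meter and the solder spool where they are.

Things in the scene. Friction and masses are not known exactly. Their poses are not given: they have to be found in the camera images.
- carrier_1: Flat black plastic carrier with a green circuit board sunk in its face, 102 x 62 x 7 mm, 0.08 kg; all carriers are alike. Origin: centre of its underside, long side along its x, z up. It lies flat on the bench; gripped across its 62 mm width. May be absent.
- carrier_2: Flat black plastic carrier with a green circuit board sunk in its face, 102 x 62 x 7 mm, 0.08 kg; all carriers are alike. Origin: centre of its underside, long side along its x, z up. It lies flat on the bench; gripped across its 62 mm width. May be absent.
- carrier_3: Flat black plastic carrier with a green circuit board sunk in its face, 102 x 62 x 7 mm, 0.08 kg; all carriers are alike. Origin: centre of its underside, long side along its x, z up. It lies flat on the bench; gripped across its 62 mm width. May be absent.
- carrier_4: Flat black plastic carrier with a green circuit board sunk in its face, 102 x 62 x 7 mm, 0.08 kg; all carriers are alike. Origin: centre of its underside, long side along its x, z up. It lies flat on the bench; gripped across its 62 mm width. May be absent.
- base: Fixed aluminium base of the dry chamber: plate 170 x 210 x 12 mm, and on it a raised deck 98 x 136 mm whose top is 26 mm above the bench. Six steel pins, 6 mm thick, 30 tall, stand on the deck at its x, y = (+-44.5, +-35) and (0, +-64.5) mm: they fence a centred pile with 10 mm to spare all round. Origin: centre of the underside, on the bench; its y is the long side, z up. Black gasket corners stand up around the deck.
- deck (a point): Centre of the deck's top, where the pile goes, 26 mm above the bench.
- cover: Loose grey cover, 0.4 kg, outside 130 x 168 x 50 mm, inside 106 x 144 x 44 deep; on its top a black bar grip along y, 22 wide (x), 70 long, 30 tall, and at each corner a boss, 10 x 16, 4 tall, over the gasket corner. Origin: centre of its foot (open underside), y along the long side, z up. Fits over the deck, 4 mm spare each side, either way round. Foot above bench: 20 mm loosely on, 14 mm sealed (bosses' tops 74, 68 mm).
- corner_1 (a point): Fixed point on the base's plate, 12 mm above the bench, under the middle of gasket corner 1, which is -59 mm along the base's x and 76 mm along its y from its origin. Push straight down here on the cover's corner boss above it.
- corner_2 (a point): Fixed point on the base's plate, 12 mm above the bench, under the middle of gasket corner 2, which is -59 mm along the base's x and -76 mm along its y from its origin. Push straight down here on the cover's corner boss above it.
- corner_3 (a point): Fixed point on the base's plate, 12 mm above the bench, under the middle of gasket corner 3, which is 59 mm along the base's x and -76 mm along its y from its origin. Push straight down here on the cover's corner boss above it.
- corner_4 (a point): Fixed point on the base's plate, 12 mm above the bench, under the middle of gasket corner 4, which is 59 mm along the base's x and 76 mm along its y from its origin. Push straight down here on the cover's corner boss above it.
- gasket_1 (a joint): How far gasket corner 1 (rubber, 14 x 20 mm, at corner_1) is pushed down, m: 0 up (top 8 mm above the base's plate), 0.006 home. It yields at about 10 N and stays where left, no spring back; a slow steady 12 to 20 N on the boss above drives it home. While others are up the stiff cover rocks a few mm and may lift off a corner already home.
- gasket_2 (a joint): How far gasket corner 2 (rubber, 14 x 20 mm, at corner_2) is pushed down, m: 0 up (top 8 mm above the base's plate), 0.006 home. It yields at about 10 N and stays where left, no spring back; a slow steady 12 to 20 N on the boss above drives it home. While others are up the stiff cover rocks a few mm and may lift off a corner already home.
- gasket_3 (a joint): How far gasket corner 3 (rubber, 14 x 20 mm, at corner_3) is pushed down, m: 0 up (top 8 mm above the base's plate), 0.006 home. It yields at about 10 N and stays where left, no spring back; a slow steady 12 to 20 N on the boss above drives it home. While others are up the stiff cover rocks a few mm and may lift off a corner already home.
- gasket_4 (a joint): How far gasket corner 4 (rubber, 14 x 20 mm, at corner_4) is pushed down, m: 0 up (top 8 mm above the base's plate), 0.006 home. It yields at about 10 N and stays where left, no spring back; a slow steady 12 to 20 N on the boss above drives it home. While others are up the stiff cover rocks a few mm and may lift off a corner already home.
- meter: Red multimeter lying on the bench, 75 x 135 x 32 mm; leave alone. Origin: centre of its underside.
- spool: Steel solder spool standing on the bench, 64 mm across, 50 mm tall; leave alone. Origin: centre of its underside.
Things that resemble listed ones, but are neither listed nor needed, are in the scene too. There is more than one size of the cover; the job needs the largest.

How it is judged (in metres and radians):
On the way, in this order (a step that is already met when the one before it is completed fails the run):
1. all carriers lie flat in one square pile on the middle of the deck, released (horizontal distance between each of carrier_1, carrier_2, carrier_3, carrier_4 and deck below 0.008 m and angle between the x axis of each of carrier_1, carrier_2, carrier_3, carrier_4 and the y axis of base, either way round below 0.12 rad and angle between each of carrier_1, carrier_2, carrier_3, carrier_4's own z axis and vertical below 0.05 rad and z of each of carrier_1, carrier_2, carrier_3, carrier_4 in the frame of base below 0.051 m and contact force between the fingers and carrier_1 below 0.2 N and linear speed of each of carrier_1, carrier_2, carrier_3, carrier_4 below 0.02 m/s and contact force between the fingers and carrier_2 below 0.2 N and contact force between the fingers and carrier_3 below 0.2 N and contact force between the fingers and carrier_4 below 0.2 N), for 0.3 s.
2. the cover stands over the pile on the gasket corners, released, all four corners still up (horizontal distance between cover and base below 0.007 m and angle between the y axis of cover and the y axis of base, either way round below 0.1 rad and z of cover in the frame of base below 0.024 m and angle between cover's own z axis and vertical below 0.04 rad and contact force between the fingers and cover below 0.2 N and value of joint each of gasket_1, gasket_2, gasket_3, gasket_4 below 0.0025 m), for 0.2 s.
3. one corner is pushed home (4.5 mm or more of its 6 mm), the other three not yet (((value of joint gasket_1 above 0.0045 m and value of joint each of gasket_2, gasket_3, gasket_4 below 0.0045 m) or (value of joint each of gasket_1, gasket_3, gasket_4 below 0.0045 m and value of joint gasket_2 above 0.0045 m) or (value of joint each of gasket_1, gasket_2, gasket_4 below 0.0045 m and value of joint gasket_3 above 0.0045 m) or (value of joint each of gasket_1, gasket_2, gasket_3 below 0.0045 m and value of joint gasket_4 above 0.0045 m))), for 0.2 s.
4. two corners are home, the other two not yet (((value of joint each of gasket_1, gasket_2 above 0.0045 m and value of joint each of gasket_3, gasket_4 below 0.0045 m) or (value of joint each of gasket_1, gasket_3 above 0.0045 m and value of joint each of gasket_2, gasket_4 below 0.0045 m) or (value of joint each of gasket_1, gasket_4 above 0.0045 m and value of joint each of gasket_2, gasket_3 below 0.0045 m) or (value of joint each of gasket_1, gasket_4 below 0.0045 m and value of joint each of gasket_2, gasket_3 above 0.0045 m) or (value of joint each of gasket_1, gasket_3 below 0.0045 m and value of joint each of gasket_2, gasket_4 above 0.0045 m) or (value of joint each of gasket_1, gasket_2 below 0.0045 m and value of joint each of gasket_3, gasket_4 above 0.0045 m))), for 0.2 s.
5. three corners are home, the last not yet (((value of joint each of gasket_1, gasket_2, gasket_3 above 0.0045 m and value of joint gasket_4 below 0.0045 m) or (value of joint each of gasket_1, gasket_2, gasket_4 above 0.0045 m and value of joint gasket_3 below 0.0045 m) or (value of joint each of gasket_1, gasket_3, gasket_4 above 0.0045 m and value of joint gasket_2 below 0.0045 m) or (value of joint gasket_1 below 0.0045 m and value of joint each of gasket_2, gasket_3, gasket_4 above 0.0045 m))), for 0.2 s.
At the end, for the whole second after the job is handed in: Gasket corners all 4.5 mm or more down; cover centred on the base (7 mm, 0.1 rad), flat (0.02 rad), foot within 2.3 mm of sealed height; under it every carrier still flat (0.05 rad) in the pile between the pins (16 mm of the deck centre, 0.3 rad) (horizontal distance between each of carrier_1, carrier_2, carrier_3, carrier_4 and deck below 0.016 m and angle between the x axis of each of carrier_1, carrier_2, carrier_3, carrier_4 and the y axis of base, either way round below 0.3 rad and angle between each of carrier_1, carrier_2, carrier_3, carrier_4's own z axis and vertical below 0.05 rad and z of each of carrier_1, carrier_2, carrier_3, carrier_4 in the frame of base below 0.051 m and horizontal distance between cover and base below 0.007 m and angle between the y axis of cover and the y axis of base, either way round below 0.1 rad and value of joint each of gasket_1, gasket_2, gasket_3, gasket_4 above 0.0045 m and angle between cover's own z axis and vertical below 0.02 rad and z of cover in the frame of base below 0.0163 m); the robot touches nothing.
It fails at once if the meter is moved more than 30 mm (distance of meter from where it was at the start of the episode above 0.03 m).
It fails at once if the solder spool is moved more than 30 mm (distance of spool from where it was at the start of the episode above 0.03 m).
Of carrier_1, carrier_2, carrier_3, carrier_4 only 2 to 4 are there at a start; the rules pass over those that are not, and their reading is None.
At some moment in a run one of carrier_1, carrier_2, carrier_3, carrier_4, cover may be knocked a few centimetres aside while the robot is not near it.
It also fails if it takes over 210 s, if anything falls off the work surface, if the arm or the gripper's body presses on something with over 40 N, if the wrist force passes 120 N, or if a joint passes its speed limit or range.

## Working session

There is one attempt and no reset: what is moved stays moved. The work goes in short steps, Python scripts to look and compute and a tool call to move; the robot and the scene stay as the last step left them, time stands still between calls to the robot, and variables do not carry over. Pictures are saved under pics/ and viewed, at most 14 in all, crops included, and the job is handed in when it is done.

Besides the shell and the picture viewer there is one more tool, called after "Call:" as name(argument=value, ...) on one line, values as JSON. jog_arm: Moves the arm, as the interface text tells. Its arguments: {"type":"object","properties":{"travel":{"type":"array"},"dr":{"type":"array"},"claw":{"type":"array"},"newtons":{"type":"number"}},"required":["travel","dr","claw"]}

```bash
mkdir -p pics; cat > h.py <<'E'
import numpy as np, cv2
from plant import r
from scipy.spatial.transform import Rotation as R
def Rm(a):
    a=np.array(a)
    return a if a.shape==(3,3) else (R.from_quat(a).as_matrix() if a.size==4 else R.from_euler('xyz',a,degrees=True).as_matrix())
def cloud(c):
    z=c['range_z']; v,u=np.mgrid[0:z.shape[0],0:z.shape[1]]
    P=np.stack([(u-c['cx'])/c['fx']*z,-(v-c['cy'])/c['fy']*z,-z],-1)
    return P@Rm(c['attitude']).T+np.array(c['position'])
def save(c,n): cv2.imwrite('pics/'+n+'.png',c['pixels'][:,:,::-1])
E
python3 - <<'E'
from h import *
print(r.get_state())
for n in ['top','scene']:
    c=r.capture(n); save(c,n+'0'); print(n,{k:c[k] for k in c if k not in('pixels','range_z')})
    P=cloud(c)
    for o in ['carrier_1','base','cover','meter','spool']:
        for d in r.regions_of(o,n):
            m=d['pixels']&(c['range_z']>0); q=P[m]
            zt=np.percentile(q[:,2],90); t=q[q[:,2]>zt-.006]
            rc=cv2.minAreaRect((t[:,:2]*1000).astype(np.float32))
            print(o,round(d['conf'],2),d['extent'],'ztop %.3f'%zt,np.round(rc[0]),np.round(rc[1]),round(rc[2],1))
E
```

```text
{'time_s': 0.0, 'joints': array([-5.66039232e+01,  2.05911164e+01,  6.33267048e-01, -2.08256466e-02,
       -7.01364914e+01, -1.65059727e+01]), 'qd': array([ 0.12326522, -0.07563453,  0.01379484,  0.05877095,  0.00221334,
        0.0026197 ]), 'joint_torque': array([ 1.61805350e-03, -5.82719851e+01,  2.93057960e+01,  6.99688330e+00,
        6.78254830e-03, -1.68765077e-04]), 'tcp_pos': array([ 0.1959316 , -0.64541424,  0.22562023]), 'eef_rot': array([ 1.79903984e+02, -8.03573417e-03, -1.63116982e+02]), 'contact_force': array([ 0.32391952, -0.86383386,  0.10928495]), 'moment': array([-0.02375436,  0.00786314, -0.00333026]), 'gripper_force': 0.0, 'gripper_width': 0.08769242723213957}
top {'fx': 400.9226149695514, 'fy': 400.9226149695514, 'cx': 276.6298373725932, 'cy': 209.9407219198696, 'position': array([ 0.34139606, -0.00867004,  0.92551236]), 'attitude': array([  8.38126939,  -0.85847013, -90.35725007])}
carrier_1 0.92 [95.4, 212.5, 122.1, 260.9] ztop 0.009 [421. 359.] [102.  66.] 5.4
carrier_1 0.85 [90.8, 141.2, 125.1, 186.5] ztop 0.009 [588. 372.] [ 64. 103.] 84.3
carrier_1 0.71 [
[... 1134 characters left out ...]
0.9, 455.2, 420.0] ztop 0.008 [588. 370.] [ 62. 105.] 83.7
base 0.59 [145.9, 144.2, 250.9, 204.7] ztop 0.028 [ 461. -301.] [129. 167.] 1.6
base 0.52 [381.5, 348.2, 453.6, 420.0] ztop 0.008 [589. 370.] [ 63. 104.] 83.5
cover 0.98 [212.9, 184.3, 311.2, 262.3] ztop 0.054 [498. -48.] [170. 132.] 89.8
cover 0.89 [71.2, 179.7, 152.7, 232.8] ztop 0.041 [ 691. -337.] [ 98. 129.] 13.8
cover 0.72 [244.6, 124.4, 292.6, 153.2] ztop 0.042 [ 214. -288.] [103. 123.] 44.8
meter 0.77 [114.1, 225.6, 178.8, 291.9] ztop 0.035 [ 725. -145.] [136.  73.] 80.0
spool 0.62 [195.9, 283.5, 237.2, 327.9] ztop 0.051 [714.  46.] [61. 61.] 80.3
spool 0.26 [213.4, 183.8, 312.0, 264.1] ztop 0.054 [498. -47.] [168. 132.] 89.7
```

```bash
python3 - <<'E'
import cv2,numpy as np
a=cv2.imread('pics/top0.png'); b=a[60:400,70:460]
cv2.imwrite('pics/top0b.png',cv2.resize(b,None,fx=1.75,fy=1.75,interpolation=cv2.INTER_CUBIC))
E
```

```text
(no output)
```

View pics/top0b.png

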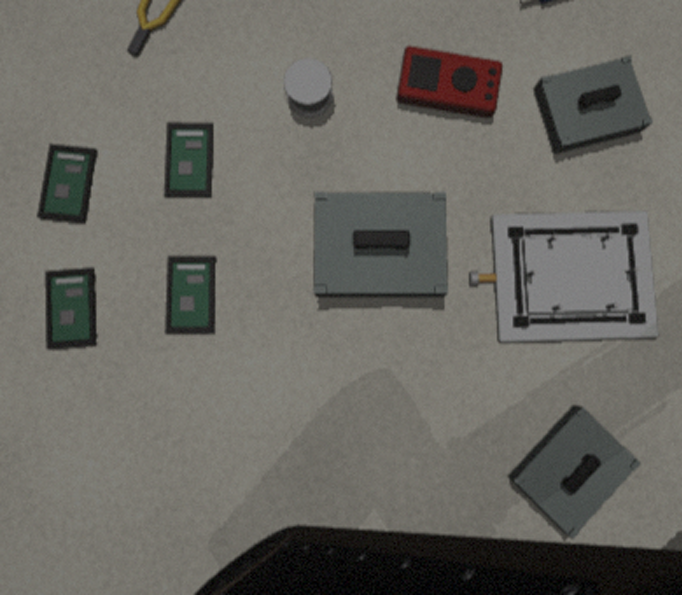

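View pics/scene0.png

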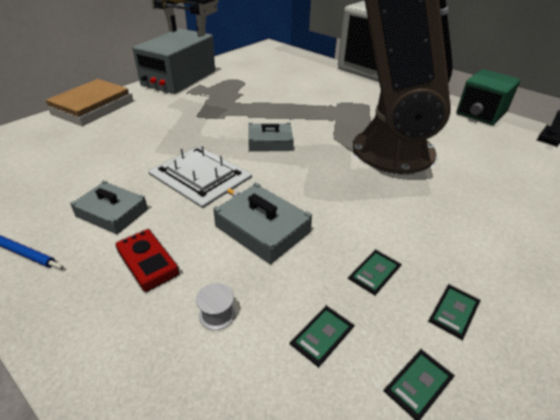

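Four 102x62 carriers are on the bench, at crop pixels (67,183), (189,160), (71,308) and (190,294). There are three covers: the centre one at (380,243) measures 168x130, while those at (592,104) and (573,470) measure about 98x128. The centre cover is therefore the right one, and the enlarged crop confirms it. The base is at (575,278). I'll go above the base for a close look first.

```bash
cat >> h.py <<'E'
def go(*ts):
    s=r.get_state(); R0=Rm(s['eef_rot']); p=s['tcp_pos']
    print('t %.1f'%s['time_s'],'tcp',np.round(p,4),np.round(s['eef_rot'],1),'F',np.round(s['contact_force'],1),'w %.4f'%s['gripper_width'])
    for x,y,z,yaw in ts:
        d=R0.T@(np.array([x,y,z])-p)/.5
        v=R.from_matrix(R0.T@Rm([180,0,yaw])).as_rotvec(degrees=True)/360
        print(np.round(d,4).tolist(),np.round(v,4).tolist())
def wcloud():
    s=r.get_state(); c=r.capture('wrist'); z=c['range_z']; v,u=np.mgrid[0:z.shape[0],0:z.shape[1]]
    a=(u-c['cx'])/c['fx']; b=-(v-c['cy'])/c['fy']; th=np.hypot(a,b)+1e-9; k=np.tan(np.minimum(th,1.4))/th*z
    P=np.stack([a*k,b*k,-z,np.ones_like(z)],-1)@np.array(c['hand_eye']).T
    return c,P[...,:3]@Rm(s['eef_rot']).T+s['tcp_pos']
E
python3 -c "
from h import *
go((.46,-.302,.35,-88.4))"
```

```text
t 0.6 tcp [ 0.1961 -0.6459  0.2266] [-180.     0.  -163.1] F [ 0.3  0.1 -0.2] w 0.0876
[-0.7049, 0.5047, -0.2468] [-0.0, 0.0, -0.2075]
```

Call:
jog_arm(travel=[[-0.705, 0.505, -0.247], [-0.705, 0.505, -0.247], [-0.705, 0.505, -0.247], [-0.705, 0.505, -0.247], [-0.705, 0.505, -0.247], [-0.705, 0.505, -0.247], [-0.705, 0.505, -0.247], [-0.705, 0.505, -0.247], [-0.705, 0.505, -0.247], [-0.705, 0.505, -0.247]], dr=[[0, 0, -0.2075], [0, 0, -0.2075], [0, 0, -0.2075], [0, 0, -0.2075], [0, 0, -0.2075], [0, 0, -0.2075], [0, 0, -0.2075], [0, 0, -0.2075], [0, 0, -0.2075], [0, 0, -0.2075]], claw=[1, 1, 1, 1, 1, 1, 1, 1, 1, 1], newtons=20)

```text
time_s: 1.85
tcp_pos: [0.4593, -0.3024, 0.3496]
eef_rot: [180.0, 0.0, -88.5]
contact_force: [-0.2, -1.0, -0.6]
gripper_width: 0.0875
gripper_force: 0.0
```

```bash
python3 - <<'E'
from h import *
c,P=wcloud(); save(c,'w1'); z=P[...,2]; print(c['hand_eye'],c['fx'],c['cx'],c['cy'])
for d in r.regions_of('base','wrist'):
    m=d['pixels']&(c['range_z']>0); q=P[m]
    print(d['conf'],d['extent'],np.percentile(q[:,2],[1,10,50,90,99.5]))
    for lo,hi in [(.006,.016),(.016,.022),(.022,.03),(.04,.06)]:
        t=q[(q[:,2]>lo)&(q[:,2]<hi)]
        if len(t)>9: rc=cv2.minAreaRect((t[:,:2]*1000).astype(np.float32)); print(lo,len(t),np.round(rc[0],1),np.round(rc[1],1),rc[2], t.mean(0))
    full=cv2.minAreaRect((q[q[:,2]>.006][:,:2]*1000).astype(np.float32)); print(full)
print(r.tip_of('deck','wrist'),[ (P[int(d['at'][1]),int(d['at'][0])],d['conf']) for d in r.tip_of('deck','wrist')])
go()
E
```

```text
[[-1.45111570e-03  9.62071142e-01  2.72794815e-01  7.30735488e-02]
 [ 9.99998780e-01  1.23834919e-03  9.52121890e-04 -7.45526345e-04]
 [ 5.78193756e-04  2.72795864e-01 -9.62071766e-01 -1.59058267e-01]
 [ 0.00000000e+00  0.00000000e+00  0.00000000e+00  1.00000000e+00]] 325.19226210127806 281.69610614046127 203.73273210990746
0.64 [226.1, 88.4, 340.8, 245.2] [0.01016971 0.01202001 0.01458021 0.02749918 0.05606062]
0.006 8040 [ 460.8 -287.9] [170.9 244.1] 1.5013952255249023 [ 0.46134299 -0.30756689  0.01307266]
0.016 546 [ 461.1 -278.5] [131.8 222.9] 1.092362642288208 [ 0.46061333 -0.30767952  0.01969203]
0.022 5682 [ 461.3 -303.6] [129.9 167.3] 0.7413939833641052 [ 0.4613445  -0.3061378   0.02681088]
0.04 132 [ 461.3 -304.1] [ 93.7 133.9] 0.33177071809768677 [ 0.46152356 -0.29788787  0.05389614]
((460.785400390625, -287.89703369140625), (170.85145568847656, 244.14344787597656), 1.5013952255249023)
[{'at': [279.4, 162.6], 'conf': 0.84}, {'at': [245.2, 110.8], 'conf': 0.17}] [(array([ 0.4641964 , -0.30356948,  0.02738297]), 0.84), (array([ 0.51668252, -0.38045114,  0.0200789 ]), 0.17)]
t 2.0 tcp [ 0.4593 -0.3027  0.3497] [180.    0.  -88.5] F [ 0.3  0.4 -0.4] w 0.0879
```

View pics/w1.png

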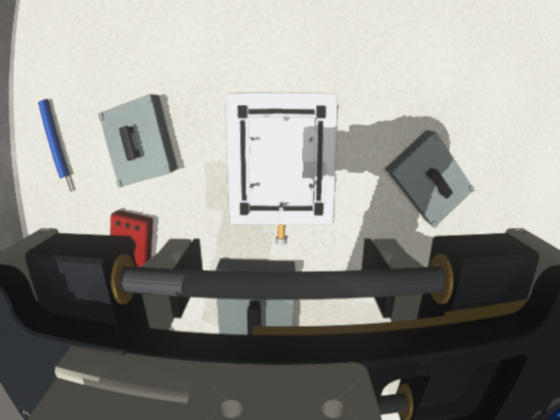

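The wrist picture shows the base centred at about (282,158). Depth puts it at (0.461, -0.303) with yaw about 1.3 deg, and the pins stand on the deck. Next is carrier (437,201).

```bash
cat >> h.py <<'E'
def carriers(n='wrist',name='carrier_1'):
    if n=='wrist': c,P=wcloud()
    else: c=r.capture(n); P=cloud(c)
    for d in r.regions_of(name,n):
        m=d['pixels']&(c['range_z']>0); q=P[m]
        if len(q)<20: continue
        zt=np.percentile(q[:,2],80); t=q[abs(q[:,2]-zt)<.005]
        rc=cv2.minAreaRect((t[:,:2]*1000).astype(np.float32)); a=rc[2]
        if rc[1][0]<rc[1][1]: a-=90
        print('%.2f'%d['conf'],np.round(d['extent']),'zt %.4f'%zt,np.round(rc[0],1),np.round(rc[1],1),'long at %.1f'%a)
    return c
E
python3 -c "
from h import *
go((.437,.201,.2,0),(.437,.201,.12,0))"
```

```text
t 2.0 tcp [ 0.4593 -0.3027  0.3497] [180.    0.  -88.5] F [ 0.3  0.4 -0.4] w 0.0879
[-1.0081, 0.0183, 0.2996] [0.0001, 0.0001, -0.2459]
[-1.0081, 0.0182, 0.4596] [0.0001, 0.0001, -0.2459]
```

Call:
jog_arm(travel=[[-1, 0.018, 0.3], [-1, 0.018, 0.3], [-1, 0.018, 0.3], [-1, 0.018, 0.3], [-1, 0.018, 0.3], [-1, 0.018, 0.3], [-1, 0.018, 0.3], [-1, 0.018, 0.3], [-1, 0.018, 0.3], [-1, 0.018, 0.3]], dr=[[0, 0, -0.246], [0, 0, -0.246], [0, 0, -0.246], [0, 0, -0.246], [0, 0, -0.246], [0, 0, -0.246], [0, 0, -0.246], [0, 0, -0.246], [0, 0, -0.246], [0, 0, -0.246]], claw=[1, 1, 1, 1, 1, 1, 1, 1, 1, 1])

```text
time_s: 3.3
tcp_pos: [0.437, 0.1981, 0.1994]
eef_rot: [179.9, 0.1, 0.2]
contact_force: [-0.2, -0.3, -0.5]
gripper_width: 0.0874
gripper_force: 0.0
```

```bash
python3 - <<'E'
from h import *
carriers(); print(); carriers('scene')
go((.437,.201,.03,0),(.437,.201,.002,0))
E
```

```text
0.89 [106.  12. 162.  95.] zt 0.0079 [590.2 371.1] [ 64. 103.] long at -6.7
0.77 [242.   1. 300.  62.] zt 0.0079 [605.5 209.8] [62.6 70.1] long at -1.3
0.68 [120. 148. 178. 239.] zt 0.0078 [422.5 358. ] [102.9  63.2] long at 3.8
0.57 [248. 134. 307. 226.] zt 0.0078 [439.4 202.6] [ 62.3 102.5] long at -0.3

0.94 [428. 282. 482. 339.] zt 0.0078 [421.5 356.2] [104.4  61.9] long at 4.2
0.61 [381. 347. 457. 420.] zt 0.0076 [588.9 369.5] [ 62.1 104.6] long at -6.3
0.56 [348. 246. 400. 297.] zt 0.0079 [437.9 199.6] [104.6  64.4] long at 0.2
0.55 [293. 305. 354. 366.] zt 0.0078 [621.3 208. ] [ 62.8 102.8] long at -0.9
t 3.5 tcp [0.4375 0.1966 0.2005] [-180.   -0.    0.] F [ 0.3 -0.2  0.3] w 0.0879
[-0.0011, -0.0087, 0.3411] [-0.0001, -0.0001, 0.0]
[-0.0011, -0.0087, 0.3971] [-0.0001, -0.0001, 0.0]
```

Call:
jog_arm(travel=[[0.003, -0.01, 0.1], [0.003, -0.01, 0.2], [0.003, -0.01, 0.28], [0.003, -0.01, 0.35], [0.003, -0.01, 0.38], [0.003, -0.01, 0.396], [0.003, -0.01, 0.397], [0.003, -0.01, 0.397], [0.003, -0.01, 0.397], [0.003, -0.01, 0.397]], dr=[[0, 0, 0], [0, 0, 0], [0, 0, 0], [0, 0, 0], [0, 0, 0], [0, 0, 0], [0, 0, 0], [0, 0, 0], [0, 0, 0], [0, 0, 0]], claw=[1, 1, 1, 1, 1, 1, 1, 0.5, 0.5, 0.5], newtons=15)

```text
time_s: 4.75
tcp_pos: [0.4388, 0.203, 0.0021]
eef_rot: [-180.0, -0.0, 0.2]
contact_force: [-0.4, -1.3, 0.5]
gripper_width: 0.0631
gripper_force: 0.4
```

```bash
python3 - <<'E'
from h import *
print(r.get_state()['gripper_force']);go((.439,.2015,.15,0),(.461,-.303,.12,-88.7))
E
```

```text
0.35370645113289356
t 4.8 tcp [0.4388 0.203  0.0021] [-180.    -0.     0.2] F [-0.4 -1.3  0.5] w 0.0631
[0.0005, 0.0027, -0.2959] [-0.0001, -0.0001, 0.0004]
[0.0418, 1.0119, -0.2366] [-0.0002, 0.0, 0.2468]
```

Call:
jog_arm(travel=[[0, 0, 0], [0, 0, 0], [0, 0, -0.04], [0, 0, -0.12], [0, 0.08, -0.24], [0.01, 0.18, -0.28], [0.01, 0.3, -0.3], [0.02, 0.42, -0.3], [0.02, 0.52, -0.3], [0.02, 0.6, -0.3]], dr=[[0, 0, 0], [0, 0, 0], [0, 0, 0], [0, 0, 0], [0, 0, 0.02], [0, 0, 0.045], [0, 0, 0.07], [0, 0, 0.095], [0, 0, 0.12], [0, 0, 0.14]], claw=[0.5, 0.5, 0.5, 0.5, 0.5, 0.5, 0.5, 0.5, 0.5, 0.5], newtons=15)

```text
time_s: 6.0
tcp_pos: [0.4489, -0.0991, 0.1516]
eef_rot: [-180.0, 0.0, -50.6]
contact_force: [0.7, -0.5, -0.4]
gripper_width: 0.0618
gripper_force: 15.0
```

```bash
python3 - <<'E'
from h import *
print(r.get_state()['gripper_force']);go((.461,-.303,.1,-88.7),(.461,-.303,.03,-88.7))
E
```

```text
14.995960146188736
t 6.0 tcp [ 0.4489 -0.0991  0.1516] [-180.     0.   -50.6] F [ 0.7 -0.5 -0.4] w 0.0618
[0.3304, 0.2404, 0.103] [-0.0, 0.0, 0.1059]
[0.3304, 0.2405, 0.243] [-0.0, 0.0, 0.1059]
```

Call:
jog_arm(travel=[[0.08, 0.06, 0], [0.16, 0.12, 0], [0.24, 0.17, 0], [0.3, 0.22, 0], [0.33, 0.24, 0.03], [0.33, 0.24, 0.1], [0.33, 0.24, 0.1], [0.33, 0.24, 0.1], [0.33, 0.24, 0.1], [0.33, 0.24, 0.1]], dr=[[0, 0, 0.025], [0, 0, 0.05], [0, 0, 0.075], [0, 0, 0.1], [0, 0, 0.106], [0, 0, 0.106], [0, 0, 0.106], [0, 0, 0.106], [0, 0, 0.106], [0, 0, 0.106]], claw=[0.5, 0.5, 0.5, 0.5, 0.5, 0.5, 0.5, 0.5, 0.5, 0.5])

```text
time_s: 7.25
tcp_pos: [0.4633, -0.3007, 0.1026]
eef_rot: [-179.9, -0.0, -88.4]
contact_force: [-0.5, 0.2, -1.1]
gripper_width: 0.0615
gripper_force: 15.0
```

```bash
python3 - <<'E'
from h import *
c=carriers('top'); carriers('scene');save(c,'top1')
go((.461,-.303,.06,-88.7),(.461,-.303,.0285,-88.7))
E
```

```text
0.90 [ 95. 215. 127. 262.] zt 0.0079 [420.6 357.9] [101.5  62.2] long at 3.9
0.84 [ 94. 144. 124. 187.] zt 0.0077 [589.2 371.8] [ 64.3 103.3] long at -6.9
0.69 [164. 123. 191. 173.] zt 0.0076 [621.  211.4] [ 65.4 104.1] long at -0.3
0.91 [172. 128. 220. 156.] zt 0.1083 [ 462.2 -299.8] [ 64.7 103. ] long at -87.9
0.82 [292. 305. 354. 363.] zt 0.0077 [621.4 207.6] [ 63.5 103.7] long at -0.7
0.82 [378. 348. 456. 420.] zt 0.0076 [588.4 369.6] [ 62.3 104.5] long at -6.7
0.72 [429. 284. 482. 341.] zt 0.0077 [421.5 356.1] [105.1  61.9] long at 4.2
t 7.5 tcp [ 0.4628 -0.3008  0.102 ] [-180.    -0.   -88.4] F [-0.6 -0.7 -1.1] w 0.0619
[0.0043, 0.0039, 0.0839] [-0.0001, -0.0, 0.0008]
[0.0042, 0.0039, 0.1469] [-0.0001, -0.0, 0.0008]
```

Call:
jog_arm(travel=[[0.004, 0.004, 0.02], [0.004, 0.004, 0.06], [0.004, 0.004, 0.1], [0.004, 0.004, 0.13], [0.004, 0.004, 0.14], [0.004, 0.004, 0.146], [0.004, 0.004, 0.147], [0.004, 0.004, 0.147], [0.004, 0.004, 0.147], [0.004, 0.004, 0.147]], dr=[[0, 0, 0], [0, 0, 0], [0, 0, 0], [0, 0, 0], [0, 0, 0], [0, 0, 0], [0, 0, 0], [0, 0, 0], [0, 0, 0], [0, 0, 0]], claw=[0.5, 0.5, 0.5, 0.5, 0.5, 0.5, 0.5, 0.5, 0.95, 0.95])

```text
time_s: 8.7
tcp_pos: [0.461, -0.303, 0.0284]
eef_rot: [-180.0, -0.0, -88.4]
contact_force: [0.1, 0.4, -0.0]
gripper_width: 0.0764
gripper_force: 0.0
```

```bash
python3 - <<'E'
from h import *
go((.461,-.303,.15,-88.7),(.621,.2095,.15,0),(.621,.2095,.1,0))
E
```

```text
t 8.7 tcp [ 0.461  -0.303   0.0284] [-180.    -0.   -88.4] F [ 0.1  0.4 -0. ] w 0.0764
[0.0001, -0.0002, -0.2432] [-0.0001, -0.0, 0.0008]
[-1.0156, -0.3487, -0.2432] [-0.0, -0.0001, -0.2456]
[-1.0156, -0.3486, -0.1432] [-0.0, -0.0001, -0.2456]
```

Call:
jog_arm(travel=[[0, 0, -0.06], [0, 0, -0.18], [-0.05, -0.02, -0.25], [-0.17, -0.06, -0.25], [-0.29, -0.1, -0.25], [-0.41, -0.14, -0.25], [-0.53, -0.18, -0.25], [-0.65, -0.22, -0.25], [-0.77, -0.26, -0.25], [-0.88, -0.3, -0.25]], dr=[[0, 0, 0], [0, 0, 0], [0, 0, -0.02], [0, 0, -0.045], [0, 0, -0.07], [0, 0, -0.1], [0, 0, -0.13], [0, 0, -0.16], [0, 0, -0.19], [0, 0, -0.215]], claw=[0.95, 0.95, 1, 1, 1, 1, 1, 1, 1, 1])

```text
time_s: 9.95
tcp_pos: [0.5986, 0.1428, 0.1535]
eef_rot: [-180.0, -0.0, -10.7]
contact_force: [1.8, -0.8, 0.4]
gripper_width: 0.0876
gripper_force: 0.0
```

```bash
python3 - <<'E'
from h import *
carriers('top'); print(); carriers('wrist')
go((.621,.2095,.1,-.5),(.621,.2095,.002,-.5))
E
```

```text
0.93 [377. 200. 424. 231.] zt 0.0335 [ 460.7 -300.9] [ 62.3 103.4] long at -88.4
0.92 [175. 114. 204. 159.] zt 0.0077 [653.5 186.1] [ 62.8 100.6] long at -1.1
0.87 [ 90. 145. 124. 188.] zt 0.0078 [588.1 372.3] [ 66.1 102.4] long at -6.1

0.86 [ 62. 191. 114. 234.] zt 0.0078 [616.7 368.5] [63.5 49. ] long at 82.9
0.59 [190.  84. 271. 199.] zt 0.0078 [657.5 185.7] [ 62.6 102. ] long at -0.7
t 10.2 tcp [0.5982 0.1419 0.1525] [180.    0.  -10.9] F [-0.5 -1.3  0.2] w 0.0877
[0.0193, -0.1415, 0.105] [0.0001, 0.0001, -0.0289]
[0.0195, -0.1416, 0.301] [0.0001, 0.0001, -0.0289]
```

That carrier was knocked to about (655,186), so I'll retarget.

```bash
python3 - <<'E'
from h import *
go((.655,.186,.06,-.8),(.655,.186,.002,-.8))
E
```

```text
t 10.2 tcp [0.5982 0.1419 0.1525] [180.    0.  -10.9] F [-0.5 -1.3  0.2] w 0.0877
[0.095, -0.1083, 0.185] [0.0001, 0.0001, -0.0281]
[0.0951, -0.1083, 0.301] [0.0001, 0.0001, -0.0281]
```

Call:
jog_arm(travel=[[0.04, -0.05, 0.02], [0.095, -0.108, 0.05], [0.095, -0.108, 0.1], [0.095, -0.108, 0.18], [0.095, -0.108, 0.25], [0.095, -0.108, 0.29], [0.095, -0.108, 0.301], [0.095, -0.108, 0.301], [0.095, -0.108, 0.301], [0.095, -0.108, 0.301]], dr=[[0, 0, -0.014], [0, 0, -0.028], [0, 0, -0.028], [0, 0, -0.028], [0, 0, -0.028], [0, 0, -0.028], [0, 0, -0.028], [0, 0, -0.028], [0, 0, -0.028], [0, 0, -0.028]], claw=[1, 1, 1, 1, 1, 1, 1, 0.5, 0.5, 0.5])

```text
time_s: 11.4
tcp_pos: [0.6558, 0.1848, 0.0037]
eef_rot: [-179.9, -0.1, -0.9]
contact_force: [-0.1, -0.3, 0.6]
gripper_width: 0.0632
gripper_force: 0.0
```

```bash
python3 - <<'E'
from h import *
go((.655,.186,.15,-.8),(.461,-.303,.15,-88.7))
E
```

```text
t 11.4 tcp [0.6558 0.1848 0.0037] [-1.799e+02 -1.000e-01 -9.000e-01] F [-0.1 -0.3  0.6] w 0.0632
[-0.0012, -0.0027, -0.2926] [-0.0001, -0.0002, -0.0004]
[-0.3732, 0.9815, -0.294] [-0.0003, -0.0001, 0.2438]
```

Call:
jog_arm(travel=[[0, 0, 0], [0, 0, 0], [0, 0, -0.06], [0, 0, -0.18], [-0.01, 0.03, -0.29], [-0.06, 0.13, -0.3], [-0.1, 0.24, -0.3], [-0.14, 0.36, -0.3], [-0.18, 0.48, -0.3], [-0.23, 0.6, -0.3]], dr=[[0, 0, 0], [0, 0, 0], [0, 0, 0], [0, 0, 0], [0, 0, 0.02], [0, 0, 0.045], [0, 0, 0.07], [0, 0, 0.095], [0, 0, 0.12], [0, 0, 0.145]], claw=[0.5, 0.5, 0.5, 0.5, 0.5, 0.5, 0.5, 0.5, 0.5, 0.5])

```text
time_s: 12.65
tcp_pos: [0.536, -0.1115, 0.1526]
eef_rot: [-180.0, -0.0, -53.4]
contact_force: [0.4, -0.7, -0.5]
gripper_width: 0.0616
gripper_force: 15.0
```

```bash
python3 - <<'E'
from h import *
go((.461,-.303,.15,-88.7),(.461,-.303,.105,-88.7))
E
```

```text
t 12.7 tcp [ 0.536  -0.1115  0.1526] [-180.    -0.   -53.4] F [ 0.4 -0.7 -0.5] w 0.0616
[0.2182, 0.3488, 0.0051] [-0.0, 0.0, 0.098]
[0.2182, 0.3488, 0.0951] [-0.0, 0.0, 0.098]
```

Call:
jog_arm(travel=[[0.06, 0.1, 0], [0.12, 0.19, 0], [0.17, 0.27, 0], [0.21, 0.33, 0], [0.218, 0.348, 0], [0.218, 0.348, 0.06], [0.218, 0.348, 0.095], [0.218, 0.348, 0.095], [0.218, 0.348, 0.095], [0.218, 0.348, 0.095]], dr=[[0, 0, 0.025], [0, 0, 0.05], [0, 0, 0.075], [0, 0, 0.095], [0, 0, 0.098], [0, 0, 0.098], [0, 0, 0.098], [0, 0, 0.098], [0, 0, 0.098], [0, 0, 0.098]], claw=[0.5, 0.5, 0.5, 0.5, 0.5, 0.5, 0.5, 0.5, 0.5, 0.5])

```text
time_s: 13.9
tcp_pos: [0.4639, -0.3014, 0.106]
eef_rot: [-179.9, -0.0, -88.4]
contact_force: [0.0, -0.8, -2.0]
gripper_width: 0.0617
gripper_force: 15.0
```

```bash
python3 - <<'E'
from h import *
carriers('top'); carriers('scene')
go((.461,-.302,.0365,-88.7))
E
```

```text
0.82 [ 93. 143. 124. 186.] zt 0.0076 [588.2 373.2] [ 66.3 102.4] long at -6.1
0.68 [ 96. 212. 128. 261.] zt 0.0079 [420.  358.1] [101.7  63.9] long at 3.5
0.96 [428. 283. 485. 338.] zt 0.0078 [421.1 356.1] [104.7  61.9] long at 4.2
0.75 [380. 350. 454. 419.] zt 0.0075 [588.7 369.5] [ 62.1 103.9] long at -6.3
0.74 [114. 227. 179. 294.] zt 0.0344 [ 725.9 -143.8] [136.   73.3] long at 79.5
0.59 [171. 128. 218. 153.] zt 0.1104 [ 463.8 -302.7] [ 62.7 105. ] long at -89.1
0.56 [177. 150. 223. 182.] zt 0.0344 [ 460.6 -304.5] [ 64.  107.3] long at -87.9
t 14.1 tcp [ 0.4635 -0.3015  0.1055] [-180.    -0.   -88.4] F [-0.3 -0.3 -0. ] w 0.0617
[0.0009, 0.0051, 0.1381] [-0.0001, -0.0, 0.0008]
```

Call:
jog_arm(travel=[[0.001, 0.005, 0.02], [0.001, 0.005, 0.06], [0.001, 0.005, 0.1], [0.001, 0.005, 0.12], [0.001, 0.005, 0.13], [0.001, 0.005, 0.138], [0.001, 0.005, 0.138], [0.001, 0.005, 0.138], [0.001, 0.005, 0.138], [0.001, 0.005, 0.138]], dr=[[0, 0, 0], [0, 0, 0], [0, 0, 0], [0, 0, 0], [0, 0, 0], [0, 0, 0], [0, 0, 0], [0, 0, 0], [0, 0, 0], [0, 0, 0]], claw=[0.5, 0.5, 0.5, 0.5, 0.5, 0.5, 0.5, 0.5, 0.95, 0.95])

```text
time_s: 15.35
tcp_pos: [0.4609, -0.3021, 0.0362]
eef_rot: [-180.0, -0.0, -88.4]
contact_force: [-0.5, 0.5, -0.1]
gripper_width: 0.0761
gripper_force: 0.0
```

```bash
python3 - <<'E'
from h import *
go((.461,-.303,.15,-88.7),(.4215,.3575,.15,4))
E
```

```text
t 15.3 tcp [ 0.4609 -0.3021  0.0362] [-180.    -0.   -88.4] F [-0.5  0.5 -0.1] w 0.0761
[0.0019, -0.0003, -0.2275] [-0.0001, -0.0, 0.0008]
[-1.3208, 0.0419, -0.2277] [-0.0, -0.0001, -0.2567]
```

Call:
jog_arm(travel=[[0, 0, -0.06], [0, 0, -0.18], [-0.05, 0, -0.23], [-0.17, 0.01, -0.23], [-0.29, 0.01, -0.23], [-0.41, 0.02, -0.23], [-0.53, 0.02, -0.23], [-0.65, 0.03, -0.23], [-0.77, 0.03, -0.23], [-0.89, 0.04, -0.23]], dr=[[0, 0, 0], [0, 0, 0], [0, 0, -0.02], [0, 0, -0.045], [0, 0, -0.07], [0, 0, -0.1], [0, 0, -0.13], [0, 0, -0.16], [0, 0, -0.19], [0, 0, -0.215]], claw=[0.95, 0.95, 1, 1, 1, 1, 1, 1, 1, 1])

```text
time_s: 16.6
tcp_pos: [0.4281, 0.1444, 0.1516]
eef_rot: [-179.9, -0.1, -10.7]
contact_force: [1.4, 0.6, 0.5]
gripper_width: 0.0877
gripper_force: 0.0
```

```bash
python3 - <<'E'
from h import *
carriers('top'); print(); carriers('scene'); print(); carriers()
go((.4215,.3575,.1,4),(.4215,.3575,.002,4))
E
```

```text
0.81 [375. 196. 427. 233.] zt 0.0406 [ 460.6 -301.2] [ 62.2 103.9] long at -88.0
0.72 [425. 186. 435. 194.] zt 0.0209 [ 520.3 -377.2] [21.9 14.3] long at 87.5
0.65 [109. 244. 124. 259.] zt 0.0082 [380.8 336.4] [20.2 36.5] long at -50.7

0.94 [382. 348. 455. 420.] zt 0.0076 [588.5 369.3] [ 62.9 103.8] long at -5.9
0.87 [177. 148. 220. 177.] zt 0.0415 [ 460.6 -303.8] [ 63.9 103.5] long at -88.5
0.71 [427. 283. 483. 338.] zt 0.0078 [420.7 356.2] [105.7  62. ] long at 4.3

0.93 [ 31.  41.  77. 139.] zt 0.0078 [589.9 371.1] [ 64.2 102.3] long at -6.1
t 16.9 tcp [0.4281 0.1416 0.151 ] [180.    0.  -11.1] F [ 0.3 -0.6 -0.2] w 0.0877
[-0.0958, -0.4212, 0.1019] [0.0, 0.0001, -0.0418]
[-0.0958, -0.4212, 0.2979] [0.0, 0.0001, -0.0418]
```

Call:
jog_arm(travel=[[-0.03, -0.12, 0.02], [-0.06, -0.24, 0.04], [-0.08, -0.35, 0.06], [-0.096, -0.421, 0.1], [-0.096, -0.421, 0.18], [-0.096, -0.421, 0.25], [-0.096, -0.421, 0.285], [-0.096, -0.421, 0.298], [-0.096, -0.421, 0.298], [-0.096, -0.421, 0.298]], dr=[[0, 0, -0.01], [0, 0, -0.02], [0, 0, -0.03], [0, 0, -0.042], [0, 0, -0.042], [0, 0, -0.042], [0, 0, -0.042], [0, 0, -0.042], [0, 0, -0.042], [0, 0, -0.042]], claw=[1, 1, 1, 1, 1, 1, 1, 1, 0.5, 0.5])

```text
time_s: 18.15
tcp_pos: [0.4221, 0.3583, 0.003]
eef_rot: [-179.9, -0.1, 4.1]
contact_force: [-0.4, -0.9, -0.2]
gripper_width: 0.0731
gripper_force: 0.0
```

```bash
python3 - <<'E'
from h import *
go((.4215,.3575,.15,4),(.461,-.303,.15,-88.7))
E
```

```text
t 18.1 tcp [0.4221 0.3583 0.003 ] [-1.799e+02 -1.000e-01  4.100e+00] F [-0.4 -0.9 -0.2] w 0.0731
[-0.001, 0.001, -0.2939] [-0.0002, -0.0002, 0.0002]
[-0.0159, 1.3243, -0.2957] [-0.0003, 0.0, 0.2577]
```

Call:
jog_arm(travel=[[0, 0, 0], [0, 0, 0], [0, 0, 0], [0, 0, -0.06], [0, 0, -0.18], [0, 0.05, -0.29], [0, 0.15, -0.3], [0, 0.27, -0.3], [0, 0.39, -0.3], [0, 0.51, -0.3]], dr=[[0, 0, 0], [0, 0, 0], [0, 0, 0], [0, 0, 0], [0, 0, 0], [0, 0, 0.02], [0, 0, 0.04], [0, 0, 0.06], [0, 0, 0.08], [0, 0, 0.1]], claw=[0.5, 0.5, 0.5, 0.5, 0.5, 0.5, 0.5, 0.5, 0.5, 0.5])

```text
time_s: 19.4
tcp_pos: [0.4393, 0.1021, 0.1523]
eef_rot: [-180.0, -0.0, -32.1]
contact_force: [1.2, -0.6, 0.6]
gripper_width: 0.0618
gripper_force: 15.0
```

```bash
python3 - <<'E'
from h import *
go((.461,-.302,.15,-88.7),(.461,-.302,.11,-88.7))
E
```

```text
t 19.4 tcp [0.4393 0.1021 0.1523] [-180.    -0.   -32.1] F [ 1.2 -0.6  0.6] w 0.0618
[0.466, 0.6616, 0.0041] [-0.0001, 0.0, 0.1573]
[0.466, 0.6617, 0.0841] [-0.0001, 0.0, 0.1573]
```

Call:
jog_arm(travel=[[0.06, 0.09, 0], [0.13, 0.18, 0], [0.2, 0.28, 0], [0.27, 0.38, 0], [0.34, 0.48, 0], [0.4, 0.57, 0], [0.45, 0.64, 0], [0.466, 0.662, 0.02], [0.466, 0.662, 0.084], [0.466, 0.662, 0.084]], dr=[[0, 0, 0.025], [0, 0, 0.05], [0, 0, 0.075], [0, 0, 0.1], [0, 0, 0.125], [0, 0, 0.145], [0, 0, 0.157], [0, 0, 0.157], [0, 0, 0.157], [0, 0, 0.157]], claw=[0.5, 0.5, 0.5, 0.5, 0.5, 0.5, 0.5, 0.5, 0.5, 0.5])

```text
time_s: 20.65
tcp_pos: [0.4606, -0.2995, 0.1077]
eef_rot: [179.7, 0.1, -88.4]
contact_force: [-0.7, -0.2, 0.3]
gripper_width: 0.0619
gripper_force: 15.0
```

```bash
python3 - <<'E'
from h import *
carriers('top'); carriers('scene')
go((.461,-.302,.0435,-88.7))
E
```

```text
0.65 [ 92. 144. 125. 187.] zt 0.0078 [588.  372.1] [ 63.6 103.2] long at -5.8
0.87 [381. 347. 458. 420.] zt 0.0075 [588.4 368.7] [ 63.7 103.8] long at -6.2
0.81 [178. 150. 221. 179.] zt 0.0413 [ 460.9 -303.1] [ 64.2 103.7] long at -87.3
0.76 [188. 127. 220. 150.] zt 0.1157 [ 461.8 -297.7] [104.8  62.2] long at 88.1
t 20.9 tcp [ 0.4636 -0.3002  0.1113] [-179.9   -0.   -88.3] F [ 0.1 -0.9 -0.9] w 0.0611
[0.0034, 0.0055, 0.1356] [-0.0003, -0.0001, 0.001]
```

Call:
jog_arm(travel=[[0.005, 0.005, 0.02], [0.005, 0.005, 0.06], [0.005, 0.005, 0.1], [0.005, 0.005, 0.12], [0.005, 0.005, 0.13], [0.005, 0.005, 0.1355], [0.005, 0.005, 0.1355], [0.005, 0.005, 0.1355], [0.005, 0.005, 0.1355], [0.005, 0.005, 0.1355]], dr=[[0, 0, 0.001], [0, 0, 0.001], [0, 0, 0.001], [0, 0, 0.001], [0, 0, 0.001], [0, 0, 0.001], [0, 0, 0.001], [0, 0, 0.001], [0, 0, 0.001], [0, 0, 0.001]], claw=[0.5, 0.5, 0.5, 0.5, 0.5, 0.5, 0.5, 0.5, 0.95, 0.95])

```text
time_s: 22.1
tcp_pos: [0.4603, -0.303, 0.0424]
eef_rot: [-180.0, -0.0, -88.8]
contact_force: [1.4, 0.9, -0.2]
gripper_width: 0.0765
gripper_force: 0.0
```

```bash
python3 - <<'E'
from h import *
go((.461,-.303,.15,-88.7),(.589,.371,.15,-6.2))
E
```

```text
t 22.1 tcp [ 0.4603 -0.303   0.0424] [-180.    -0.   -88.8] F [ 1.4  0.9 -0.2] w 0.0765
[-0.0, -0.0014, -0.2152] [-0.0, -0.0, -0.0002]
[-1.3422, -0.2862, -0.2152] [-0.0, -0.0, -0.2294]
```

Call:
jog_arm(travel=[[0, 0, -0.06], [0, 0, -0.18], [-0.05, -0.01, -0.22], [-0.17, -0.03, -0.22], [-0.29, -0.06, -0.22], [-0.41, -0.08, -0.22], [-0.53, -0.11, -0.22], [-0.65, -0.13, -0.22], [-0.77, -0.16, -0.22], [-0.88, -0.18, -0.22]], dr=[[0, 0, 0], [0, 0, 0], [0, 0, -0.02], [0, 0, -0.045], [0, 0, -0.07], [0, 0, -0.1], [0, 0, -0.13], [0, 0, -0.16], [0, 0, -0.19], [0, 0, -0.215]], claw=[0.95, 0.95, 1, 1, 1, 1, 1, 1, 1, 1])

```text
time_s: 23.35
tcp_pos: [0.541, 0.1411, 0.1525]
eef_rot: [-180.0, -0.0, -11.0]
contact_force: [0.5, -0.7, 0.7]
gripper_width: 0.088
gripper_force: 0.0
```

```bash
python3 - <<'E'
from h import *
carriers('top'); print(); carriers('scene'); print(); carriers()
go((.589,.371,.1,-6.2),(.589,.371,.002,-6.2))
E
```

```text
0.59 [377. 201. 428. 229.] zt 0.0477 [ 460.2 -301.4] [ 62.2 102.9] long at -88.4
0.58 [ 92. 146. 124. 186.] zt 0.0077 [588.1 372.4] [ 64.2 102.5] long at -6.4

0.81 [381. 349. 456. 420.] zt 0.0076 [588.5 369.5] [ 62.1 104.3] long at -6.2
0.77 [176. 146. 223. 174.] zt 0.0483 [ 460.7 -299. ] [ 64.6 116.7] long at -89.0
0.60 [175. 161. 222. 178.] zt 0.0400 [ 463.9 -298.5] [57.9 96.5] long at -87.7

0.60 [ 44. 142. 102. 231.] zt 0.0077 [590.2 371.3] [ 64.5 102.5] long at -6.0
t 23.6 tcp [0.5404 0.1382 0.1521] [180.    0.  -11.4] F [-0.7 -0.4 -0.4] w 0.0877
[0.003, -0.4758, 0.104] [0.0001, 0.0001, -0.0145]
[0.0032, -0.4759, 0.3] [0.0001, 0.0001, -0.0145]
```

Call:
jog_arm(travel=[[0, -0.12, 0.02], [0, -0.24, 0.04], [0.003, -0.36, 0.06], [0.003, -0.476, 0.1], [0.003, -0.476, 0.18], [0.003, -0.476, 0.25], [0.003, -0.476, 0.285], [0.003, -0.476, 0.3], [0.003, -0.476, 0.3], [0.003, -0.476, 0.3]], dr=[[0, 0, -0.005], [0, 0, -0.01], [0, 0, -0.0145], [0, 0, -0.0145], [0, 0, -0.0145], [0, 0, -0.0145], [0, 0, -0.0145], [0, 0, -0.0145], [0, 0, -0.0145], [0, 0, -0.0145]], claw=[1, 1, 1, 1, 1, 1, 1, 1, 0.5, 0.5])

```text
time_s: 24.9
tcp_pos: [0.59, 0.3723, 0.0039]
eef_rot: [-179.9, -0.1, -6.2]
contact_force: [0.8, -0.2, 0.3]
gripper_width: 0.073
gripper_force: 0.0
```

```bash
python3 - <<'E'
from h import *
go((.589,.371,.15,-6),(.461,-.303,.15,-88.7))
E
```

```text
t 24.9 tcp [0.59   0.3723 0.0039] [-1.799e+02 -1.000e-01 -6.200e+00] F [ 0.8 -0.2  0.3] w 0.0730
[-0.0013, 0.0023, -0.2921] [-0.0003, -0.0003, -0.0004]
[-0.1112, 1.37, -0.2948] [-0.0004, 0.0, 0.2293]
```

Call:
jog_arm(travel=[[0, 0, 0], [0, 0, 0], [0, 0, 0], [0, 0, -0.06], [0, 0, -0.18], [-0.01, 0.05, -0.29], [-0.02, 0.15, -0.3], [-0.03, 0.27, -0.3], [-0.03, 0.39, -0.3], [-0.04, 0.51, -0.3]], dr=[[0, 0, 0], [0, 0, 0], [0, 0, 0], [0, 0, 0], [0, 0, 0], [0, 0, 0.02], [0, 0, 0.04], [0, 0, 0.06], [0, 0, 0.08], [0, 0, 0.1]], claw=[0.5, 0.5, 0.5, 0.5, 0.5, 0.5, 0.5, 0.5, 0.5, 0.5])

```text
time_s: 26.15
tcp_pos: [0.5414, 0.1188, 0.1524]
eef_rot: [-180.0, -0.0, -42.4]
contact_force: [1.2, -0.7, -0.0]
gripper_width: 0.0618
gripper_force: 15.0
```

```bash
python3 - <<'E'
from h import *
go((.461,-.302,.15,-88.7),(.461,-.302,.115,-88.7))
E
```

```text
t 26.1 tcp [0.5414 0.1188 0.1524] [-180.    -0.   -42.4] F [ 1.2 -0.7 -0. ] w 0.0618
[0.4484, 0.7301, 0.0045] [-0.0001, 0.0, 0.1287]
[0.4484, 0.7302, 0.0745] [-0.0001, 0.0, 0.1287]
```

Call:
jog_arm(travel=[[0.06, 0.1, 0], [0.12, 0.2, 0], [0.18, 0.3, 0], [0.24, 0.4, 0], [0.3, 0.5, 0], [0.36, 0.59, 0], [0.41, 0.67, 0], [0.448, 0.73, 0], [0.448, 0.73, 0.04], [0.448, 0.73, 0.074]], dr=[[0, 0, 0.02], [0, 0, 0.04], [0, 0, 0.06], [0, 0, 0.08], [0, 0, 0.1], [0, 0, 0.12], [0, 0, 0.129], [0, 0, 0.129], [0, 0, 0.129], [0, 0, 0.129]], claw=[0.5, 0.5, 0.5, 0.5, 0.5, 0.5, 0.5, 0.5, 0.5, 0.5])

```text
time_s: 27.4
tcp_pos: [0.4626, -0.301, 0.1147]
eef_rot: [-180.0, 0.0, -88.7]
contact_force: [-0.6, 0.6, -0.6]
gripper_width: 0.0619
gripper_force: 15.0
```

```bash
python3 - <<'E'
from h import *
carriers('top'); carriers('scene'); carriers('top','cover')
go((.461,-.3025,.051,-88.7))
E
```

```text
0.38 [247. 170. 313. 232.] zt 0.0520 [496.9 -34.3] [144.3 129.4] long at 89.3
0.33 [300.  85. 307. 118.] zt 0.0328 [734.2 -82.6] [12.5 72.9] long at -10.6
0.70 [173. 122. 220. 149.] zt 0.1182 [ 461.7 -299.7] [ 64.5 104.1] long at -88.2
0.55 [179. 150. 222. 175.] zt 0.0483 [ 460.3 -303.2] [ 64.4 103.7] long at -87.8
0.51 [185. 167. 221. 181.] zt 0.0333 [ 480.5 -273.3] [39.4 85.7] long at -51.3
0.50 [181. 161. 214. 178.] zt 0.0399 [ 488.1 -289.4] [30.8 92.3] long at -67.2
0.87 [248. 170. 312. 229.] zt 0.0520 [497.3 -33.1] [141.2 129.9] long at 88.8
t 27.7 tcp [ 0.4637 -0.3005  0.1161] [-179.9   -0.   -88.6] F [ 1.1  0.2 -1.2] w 0.0618
[0.0038, 0.0055, 0.1303] [-0.0002, -0.0001, 0.0004]
```

Call:
jog_arm(travel=[[0.004, 0.005, 0.02], [0.004, 0.005, 0.06], [0.004, 0.005, 0.1], [0.004, 0.005, 0.115], [0.004, 0.005, 0.125], [0.004, 0.005, 0.1295], [0.004, 0.005, 0.1295], [0.004, 0.005, 0.1295], [0.004, 0.005, 0.1295], [0.004, 0.005, 0.1295]], dr=[[0, 0, 0], [0, 0, 0], [0, 0, 0], [0, 0, 0], [0, 0, 0], [0, 0, 0], [0, 0, 0], [0, 0, 0], [0, 0, 0], [0, 0, 0]], claw=[0.5, 0.5, 0.5, 0.5, 0.5, 0.5, 0.5, 0.5, 0.95, 0.95])

```text
time_s: 28.95
tcp_pos: [0.4609, -0.3026, 0.0508]
eef_rot: [-180.0, -0.0, -88.6]
contact_force: [0.4, -0.3, -0.3]
gripper_width: 0.0764
gripper_force: 0.0
```

```bash
python3 - <<'E'
from h import *
go((.461,-.303,.2,-88.7),(.498,-.047,.2,-90))
E
```

```text
t 28.9 tcp [ 0.4609 -0.3026  0.0508] [-180.    -0.   -88.6] F [ 0.4 -0.3 -0.3] w 0.0764
[0.0008, -0.0004, -0.2983] [-0.0001, -0.0, 0.0003]
[-0.5092, -0.0871, -0.2984] [-0.0001, -0.0, 0.0039]
```

Call:
jog_arm(travel=[[0, 0, -0.06], [0, 0, -0.18], [0, 0, -0.3], [-0.1, -0.02, -0.4], [-0.2, -0.04, -0.4], [-0.32, -0.06, -0.4], [-0.42, -0.08, -0.4], [-0.509, -0.087, -0.4], [-0.509, -0.087, -0.4], [-0.509, -0.087, -0.4]], dr=[[0, 0, 0], [0, 0, 0], [0, 0, 0], [0, 0, 0.004], [0, 0, 0.004], [0, 0, 0.004], [0, 0, 0.004], [0, 0, 0.004], [0, 0, 0.004], [0, 0, 0.004]], claw=[0.95, 0.95, 1, 1, 1, 1, 1, 1, 1, 1])

```text
time_s: 30.2
tcp_pos: [0.4978, -0.047, 0.2507]
eef_rot: [-180.0, -0.0, -90.0]
contact_force: [-0.1, -0.4, -0.4]
gripper_width: 0.0875
gripper_force: 0.0
```

```bash
python3 - <<'E'
from h import *
c=carriers(); save(c,'w2'); print(); carriers('scene'); print(); carriers('wrist','cover');carriers('scene','cover');c=carriers('top','cover'); save(c,'top2'); carriers('top')
go()
E
```

```text
0.51 [302.   3. 333.   7.] zt 0.0459 [ 455.3 -250.9] [ 1.6 38.7] long at -0.2

0.70 [174. 143. 222. 173.] zt 0.0553 [ 460.  -303.1] [ 65.4 105.9] long at -88.0
0.17 [149. 148. 254. 205.] zt 0.0223 [ 492.4 -274.5] [121.3 212.9] long at -47.6

0.95 [ 97.   0. 166.  23.] zt 0.0386 [ 702.4 -270.7] [21.4 56.7] long at -10.9
0.80 [223. 106. 343. 251.] zt 0.0519 [499.1 -46.5] [168.4 130.3] long at 89.7
0.55 [439.   0. 537.  69.] zt 0.0391 [ 207.5 -278.8] [100.3 107.9] long at -45.6
0.74 [246. 123. 294. 156.] zt 0.0401 [ 212.4 -287.4] [101.9 124.9] long at -45.1
0.67 [213. 184. 312. 264.] zt 0.0519 [497.7 -47.5] [169.2 132.1] long at 89.5
0.66 [ 71. 182. 150. 233.] zt 0.0394 [ 690.9 -337.1] [ 99.5 128.6] long at -75.8
0.38 [148. 146. 251. 208.] zt 0.0243 [ 459.7 -304.1] [132.2 172. ] long at -88.4
0.78 [375.  93. 442. 148.] zt 0.0391 [ 690.6 -335.1] [ 98.4 127.9] long at -75.5
0.77 [249. 169. 325. 228.] zt 0.0520 [497.  -45.5] [166.  127.9] long at 88.9
0.59 [359. 292. 433. 367.] zt 0.0395 [ 213.  -285.9] [ 98.4 125.3] long at -45.2
0.87 [378. 204. 428. 228.] zt 0.0546 [ 460.6 -300.9] [ 62.3 103.6] long at -88.6
t 30.8 tcp [ 0.4979 -0.0472  0.2505] [180.  -0. -90.] F [-0.1  0.1  0.3] w 0.0881
```

View pics/w2.png

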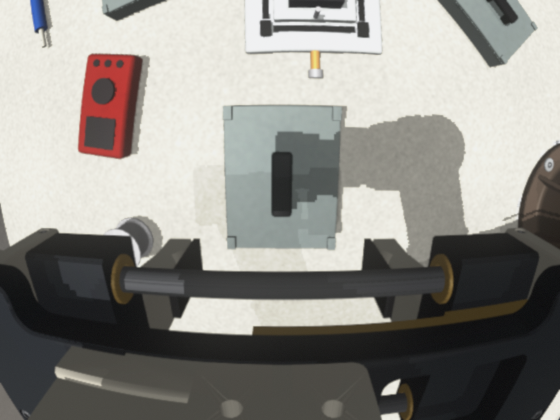

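The wrist picture shows the large cover at about (282,178), bar at (282,184). That puts it at (0.498, -0.047), yaw about -0.5. The pile is squarely in place at (460, -302).

Call:
jog_arm(travel=[[0, 0, 0.1], [0, 0, 0.2], [0, 0, 0.3], [0, 0, 0.36], [0, 0, 0.391], [0, 0, 0.391], [0, 0, 0.391], [0, 0, 0.391], [0, 0, 0.391], [0, 0, 0.391]], dr=[[0, 0, 0.001], [0, 0, 0.001], [0, 0, 0.001], [0, 0, 0.001], [0, 0, 0.001], [0, 0, 0.001], [0, 0, 0.001], [0, 0, 0.001], [0, 0, 0.001], [0, 0, 0.001]], claw=[0.5, 0.5, 0.5, 0.5, 0.5, 0, 0, 0, 0, 0], newtons=40)

```text
time_s: 32.05
tcp_pos: [0.4985, -0.0469, 0.056]
eef_rot: [-179.9, 0.0, -90.4]
contact_force: [-1.2, 0.9, 6.3]
gripper_width: 0.0219
gripper_force: 40.0
```

```bash
python3 - <<'E'
from h import *
print(r.get_state()['gripper_force']);go((.498,-.047,.2,-90),(.461,-.3025,.2,-88.9))
E
```

```text
40.00333249568939
t 32.0 tcp [ 0.4985 -0.0469  0.056 ] [-179.9    0.   -90.4] F [-1.2  0.9  6.3] w 0.0219
[0.0001, 0.0005, -0.288] [-0.0003, 0.0001, -0.001]
[0.5116, 0.0712, -0.2883] [-0.0003, 0.0, -0.0041]
```

Call:
jog_arm(travel=[[0, 0, -0.03], [0, 0, -0.1], [0, 0, -0.2], [0, 0, -0.28], [0.1, 0.015, -0.288], [0.2, 0.03, -0.288], [0.3, 0.042, -0.288], [0.4, 0.056, -0.288], [0.48, 0.067, -0.288], [0.51, 0.071, -0.288]], dr=[[0, 0, 0], [0, 0, 0], [0, 0, 0], [0, 0, 0], [0, 0, 0], [0, 0, -0.004], [0, 0, -0.004], [0, 0, -0.004], [0, 0, -0.004], [0, 0, -0.004]], claw=[0, 0, 0, 0, 0, 0, 0, 0, 0, 0])

```text
time_s: 33.3
tcp_pos: [0.4593, -0.3034, 0.1991]
eef_rot: [179.9, 0.0, -89.1]
contact_force: [0.1, 0.5, -4.7]
gripper_width: 0.0214
gripper_force: 40.0
```

```bash
python3 - <<'E'
from h import *
print(r.get_state()['gripper_force']);carriers('top','cover');c=carriers('scene','cover'); save(c,'sc3')
go((.461,-.3025,.13,-88.7),(.461,-.3025,.09,-88.7),(.461,-.3025,.077,-88.7))
E
```

```text
39.99891221523285
0.90 [247. 122. 292. 154.] zt 0.0400 [ 213.  -287.2] [103.5 124.4] long at -45.1
0.72 [ 70. 183. 150. 234.] zt 0.0393 [ 690.3 -337.1] [ 99.9 128.8] long at -75.9
0.64 [148.  87. 241. 148.] zt 0.1946 [ 459.1 -301.7] [132.7 168.7] long at -89.2
0.20 [146. 150. 250. 208.] zt 0.0225 [ 460.2 -304.3] [132.7 170.7] long at -88.6
t 33.5 tcp [ 0.4603 -0.3013  0.199 ] [180.   0. -89.] F [ 0.4  0.3 -4.9] w 0.0217
[0.0025, -0.0014, 0.1381] [0.0001, 0.0001, -0.0008]
[0.0025, -0.0014, 0.2181] [0.0001, 0.0001, -0.0008]
[0.0025, -0.0014, 0.2441] [0.0001, 0.0001, -0.0008]
```

View pics/sc3.png

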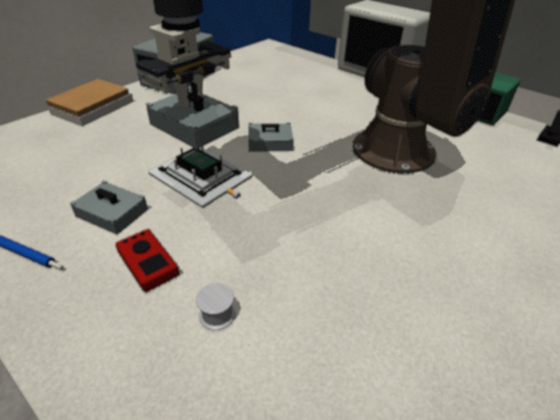

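The scene picture shows the cover held above the base (at 193,118) and the full pile between the pins at (200,163). A correction of about 2.5 mm is needed in -y, then lower.

Call:
jog_arm(travel=[[0.005, -0.001, 0.04], [0.005, -0.001, 0.09], [0.005, -0.001, 0.13], [0.005, -0.001, 0.16], [0.005, -0.001, 0.185], [0.005, -0.001, 0.205], [0.005, -0.001, 0.218], [0.005, -0.001, 0.222], [0.005, -0.001, 0.222], [0.005, -0.001, 0.222]], dr=[[0, 0, -0.001], [0, 0, -0.0014], [0, 0, -0.0014], [0, 0, -0.0014], [0, 0, -0.0014], [0, 0, -0.0014], [0, 0, -0.0014], [0, 0, -0.0014], [0, 0, -0.0014], [0, 0, -0.0014]], claw=[0, 0, 0, 0, 0, 0, 0, 0, 0, 0])

```text
time_s: 34.75
tcp_pos: [0.4615, -0.3044, 0.0885]
eef_rot: [-180.0, -0.0, -88.4]
contact_force: [-0.5, -0.8, -5.3]
gripper_width: 0.0217
gripper_force: 40.0
```

```bash
python3 - <<'E'
from h import *
carriers('scene','cover')
go((.461,-.304,.077,-88.5))
E
```

```text
0.93 [155. 132. 238. 188.] zt 0.0844 [ 460.9 -304.9] [132.3 170.2] long at -88.4
0.67 [ 72. 181. 153. 232.] zt 0.0395 [ 690.8 -337.4] [ 99. 128.] long at -75.5
0.58 [246. 123. 293. 152.] zt 0.0400 [ 213.2 -287.1] [100.8 124.8] long at -45.7
t 34.9 tcp [ 0.4614 -0.3044  0.0884] [-180.    -0.   -88.5] F [ 0.7  0.3 -4.4] w 0.0220
[-0.0009, 0.0008, 0.0228] [-0.0001, -0.0, 0.0001]
```

Call:
jog_arm(travel=[[0, 0, 0.005], [0, 0, 0.01], [0, 0, 0.014], [0, 0, 0.018], [0, 0, 0.02], [0, 0, 0.022], [0, 0, 0.0235], [0, 0, 0.0235], [0, 0, 0.0235], [0, 0, 0.0235]], dr=[[0, 0, 0], [0, 0, 0], [0, 0, 0], [0, 0, 0], [0, 0, 0], [0, 0, 0], [0, 0, 0], [0, 0, 0], [0, 0, 0], [0, 0, 0]], claw=[0, 0, 0, 0, 0, 0, 0, 0, 0, 0])

```text
time_s: 36.1
tcp_pos: [0.4612, -0.3043, 0.0764]
eef_rot: [-180.0, 0.0, -88.4]
contact_force: [-1.9, 1.6, -0.6]
gripper_width: 0.0214
gripper_force: 40.0
```

Call:
jog_arm(travel=[[0, 0, 0], [0, 0, 0], [0, 0, 0], [0, 0, 0], [0, 0, 0], [0, 0, -0.02], [0, 0, -0.06], [0, 0, -0.12], [0, 0, -0.15], [0, 0, -0.15]], dr=[[0, 0, 0], [0, 0, 0], [0, 0, 0], [0, 0, 0], [0, 0, 0], [0, 0, 0], [0, 0, 0], [0, 0, 0], [0, 0, 0], [0, 0, 0]], claw=[0.5, 0.5, 0.5, 0.5, 0.5, 0.5, 0.5, 0.5, 0.5, 0.5])

```text
time_s: 37.35
tcp_pos: [0.4619, -0.3044, 0.1525]
eef_rot: [-179.9, -0.0, -88.4]
contact_force: [0.5, -0.2, -0.1]
gripper_width: 0.0441
gripper_force: 0.0
```

```bash
python3 - <<'E'
from h import *
carriers('scene','cover')
b=np.array([.4605,-.3035]);a=np.radians(1.3);M=np.array([[np.cos(a),-np.sin(a)],[np.sin(a),np.cos(a)]])
for i,q in enumerate([(-59,76),(-59,-76),(59,-76),(59,76)]): print(i+1,b+M@np.array(q)/1000)
x,y=b+M@np.array([-.059,.076])
go((x,y,.15,-88.7),(x,y,.08,-88.7))
E
```

```text
0.96 [158. 132. 241. 194.] zt 0.0720 [ 461.6 -304.6] [132.5 171.3] long at -88.5
0.78 [ 72. 182. 150. 233.] zt 0.0395 [ 690.2 -336. ] [ 98.  126.8] long at -76.1
0.70 [247. 121. 292. 154.] zt 0.0399 [ 212.2 -288.2] [104.3 124.1] long at -44.9
1 [ 0.39979095 -0.22885811]
2 [ 0.40323942 -0.38081899]
3 [ 0.52120905 -0.37814189]
4 [ 0.51776058 -0.22618101]
t 37.5 tcp [ 0.4607 -0.304   0.1506] [180.    0.  -88.5] F [ 0.2 -0.5 -0.1] w 0.0436
[-0.1535, 0.1178, 0.0014] [0.0001, 0.0001, 0.0007]
[-0.1534, 0.1177, 0.1414] [0.0001, 0.0001, 0.0007]
```

The cover is on, with its top at 72 mm, centred and level. Now the corners, starting with corner 1.

Call:
jog_arm(travel=[[-0.07, 0.05, 0], [-0.153, 0.118, 0], [-0.153, 0.118, 0], [-0.153, 0.118, 0.04], [-0.153, 0.118, 0.08], [-0.153, 0.118, 0.11], [-0.153, 0.118, 0.13], [-0.153, 0.118, 0.138], [-0.153, 0.118, 0.138], [-0.153, 0.118, 0.138]], dr=[[0, 0, 0], [0, 0, 0], [0, 0, 0], [0, 0, 0], [0, 0, 0], [0, 0, 0], [0, 0, 0], [0, 0, 0], [0, 0, 0], [0, 0, 0]], claw=[0, 0, 0, 0, 0, 0, 0, 0, 0, 0], newtons=20)

```text
time_s: 38.7
tcp_pos: [0.4005, -0.2295, 0.0827]
eef_rot: [-180.0, -0.0, -88.4]
contact_force: [0.2, 0.3, 0.3]
gripper_width: 0.0005
gripper_force: 0.0
```

```bash
python3 - <<'E'
from h import *
go((.3998,-.2289,.0675,-88.5))
E
```

```text
t 38.7 tcp [ 0.4005 -0.2295  0.0827] [-180.    -0.   -88.4] F [0.2 0.3 0.3] w 0.0005
[-0.0013, 0.0014, 0.0305] [-0.0001, -0.0, 0.0002]
```

Call:
jog_arm(travel=[[0, 0, 0.006], [0, 0, 0.012], [0, 0, 0.015], [0, 0, 0.017], [0, 0, 0.018], [0, 0, 0.019], [0, 0, 0.02], [0, 0, 0.021], [0, 0, 0.021], [0, 0, 0.021]], dr=[[0, 0, 0], [0, 0, 0], [0, 0, 0], [0, 0, 0], [0, 0, 0], [0, 0, 0], [0, 0, 0], [0, 0, 0], [0, 0, 0], [0, 0, 0]], claw=[0, 0, 0, 0, 0, 0, 0, 0, 0, 0])

```text
time_s: 39.95
tcp_pos: [0.3993, -0.229, 0.0725]
eef_rot: [179.9, 0.0, -88.4]
contact_force: [-5.4, 7.2, 14.7]
gripper_width: 0.0004
gripper_force: 7.8
```

Call:
jog_arm(travel=[[0, 0, 0.001], [0, 0, 0.002], [0, 0, 0.003], [0, 0, 0.004], [0, 0, 0.005], [0, 0, 0.006], [0, 0, 0.007], [0, 0, 0.008], [0, 0, 0.009], [0, 0, 0.009]], dr=[[0, 0, 0], [0, 0, 0], [0, 0, 0], [0, 0, 0], [0, 0, 0], [0, 0, 0], [0, 0, 0], [0, 0, 0], [0, 0, 0], [0, 0, 0]], claw=[0, 0, 0, 0, 0, 0, 0, 0, 0, 0])

```text
time_s: 41.2
tcp_pos: [0.3975, -0.228, 0.0681]
eef_rot: [179.8, 0.1, -88.5]
contact_force: [-12.6, 17.1, 28.4]
gripper_width: 0.0005
gripper_force: 14.2
```

Call:
jog_arm(travel=[[0, 0, -0.002], [0, 0, -0.006], [0, 0, -0.012], [0, 0, -0.03], [0, 0, -0.06], [0, 0, -0.1], [0, 0, -0.14], [0, 0, -0.16], [0, 0, -0.16], [0, 0, -0.16]], dr=[[0, 0, 0], [0, 0, 0], [0, 0, 0], [0, 0, 0], [0, 0, 0], [0, 0, 0], [0, 0, 0], [0, 0, 0], [0, 0, 0], [0, 0, 0]], claw=[0, 0, 0, 0, 0, 0, 0, 0, 0, 0])

```text
time_s: 42.45
tcp_pos: [0.3997, -0.2293, 0.1467]
eef_rot: [179.9, 0.0, -88.5]
contact_force: [-0.2, -0.2, -0.6]
gripper_width: 0.0001
gripper_force: 0.0
```

```bash
cat >> h.py <<'E'
def tops():
    c=r.capture('scene'); P=cloud(c); q=P[c['range_z']>0]
    t=q[(q[:,2]>.05)&(q[:,2]<.0765)&(abs(q[:,0]-.461)<.09)&(abs(q[:,1]+.304)<.11)]
    rc=cv2.minAreaRect((t[t[:,2]>.06][:,:2]*1000).astype(np.float32)); print('cover',np.round(rc[0],1),np.round(rc[1],1),rc[2])
    t=t[t[:,2]>.062]
    for _ in range(4):
        A=np.c_[t[:,0]-.461,t[:,1]+.304,np.ones(len(t))]; k=np.linalg.lstsq(A,t[:,2],rcond=None)[0]; t=t[abs(A@k-t[:,2])<.003]
    for i,(x,y) in enumerate([(.3998,-.2289),(.4032,-.3808),(.5212,-.3781),(.5178,-.2262)]): print(i+1,'top z %.4f'%(k@[x-.461,y+.304,1]),end=' ')
    print(len(t)); return c
E
python3 - <<'E'
from h import *
save(tops(),'sc4')
go((.4032,-.3808,.148,-88.5),(.4032,-.3808,.083,-88.5))
E
```

```text
cover [ 460.9 -304.8] [132.5 171.7] 1.4679937362670898
1 top z 0.0708 2 top z 0.0714 3 top z 0.0714 4 top z 0.0708 1669
t 42.5 tcp [ 0.3996 -0.2293  0.1466] [179.9   0.  -88.5] F [-0.9 -0.1  0.4] w 0.0003
[0.3031, 0.0011, -0.0029] [0.0002, 0.0001, 0.0001]
[0.3031, 0.0009, 0.1271] [0.0002, 0.0001, 0.0001]
```

Call:
jog_arm(travel=[[0.08, 0, 0], [0.18, 0, 0], [0.28, 0, 0], [0.303, 0.001, 0], [0.303, 0.001, 0.05], [0.303, 0.001, 0.09], [0.303, 0.001, 0.115], [0.303, 0.001, 0.127], [0.303, 0.001, 0.127], [0.303, 0.001, 0.127]], dr=[[0, 0, 0], [0, 0, 0], [0, 0, 0], [0, 0, 0], [0, 0, 0], [0, 0, 0], [0, 0, 0], [0, 0, 0], [0, 0, 0], [0, 0, 0]], claw=[0, 0, 0, 0, 0, 0, 0, 0, 0, 0])

```text
time_s: 43.75
tcp_pos: [0.4042, -0.381, 0.0845]
eef_rot: [-179.9, -0.0, -88.4]
contact_force: [-0.2, 0.1, -0.9]
gripper_width: 0.0003
gripper_force: 0.0
```

```bash
python3 - <<'E'
from h import *
tops();go((.4032,-.3808,.0725,-88.5),(.4022,-.3818,.0675,-88.5))
E
```

```text
cover [ 460.8 -304.5] [132.2 172. ] 1.6502552032470703
1 top z 0.0710 2 top z 0.0715 3 top z 0.0712 4 top z 0.0707 1649
t 43.8 tcp [ 0.4042 -0.381   0.0845] [-179.9   -0.   -88.4] F [-0.3 -0.1 -0.3] w 0.0006
[-0.0005, 0.002, 0.024] [-0.0002, -0.0001, 0.0002]
[0.0014, 0.0041, 0.034] [-0.0002, -0.0001, 0.0002]
```

View pics/sc4.png

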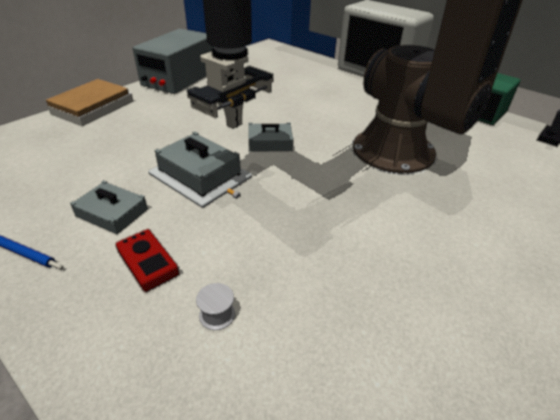

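The scene picture shows the cover sitting square on the base at (197,163). It rocked back level, as the task text warned it might. Corner 2 next.

Call:
jog_arm(travel=[[0, 0, 0.008], [0, 0, 0.014], [0, 0, 0.017], [0, 0, 0.019], [0, 0, 0.02], [0, 0, 0.021], [0, 0, 0.022], [0, 0.001, 0.023], [0, 0.001, 0.024], [0, 0.001, 0.025]], dr=[[0, 0, 0], [0, 0, 0], [0, 0, 0], [0, 0, 0], [0, 0, 0], [0, 0, 0], [0, 0, 0], [0, 0, 0], [0, 0, 0], [0, 0, 0]], claw=[0, 0, 0, 0, 0, 0, 0, 0, 0, 0])

```text
time_s: 45.05
tcp_pos: [0.4029, -0.3809, 0.0722]
eef_rot: [180.0, -0.0, -88.4]
contact_force: [-3.8, 2.0, 9.3]
gripper_width: 0.0007
gripper_force: 5.0
```

Call:
jog_arm(travel=[[0, 0, 0.001], [0, 0, 0.002], [0.001, 0.001, 0.003], [0.001, 0.001, 0.004], [0.001, 0.001, 0.005], [0.002, 0.002, 0.006], [0.002, 0.002, 0.007], [0.002, 0.002, 0.008], [0.002, 0.002, 0.009], [0.002, 0.002, 0.009]], dr=[[0, 0, 0], [0, 0, 0], [0, 0, 0], [0, 0, 0], [0, 0, 0], [0, 0, 0], [0, 0, 0], [0, 0, 0], [0, 0, 0], [0, 0, 0]], claw=[0, 0, 0, 0, 0, 0, 0, 0, 0, 0])

```text
time_s: 46.3
tcp_pos: [0.4012, -0.3815, 0.0681]
eef_rot: [179.9, 0.0, -88.4]
contact_force: [-5.7, 6.3, 17.3]
gripper_width: 0.0004
gripper_force: 8.8
```

Call:
jog_arm(travel=[[0, 0, -0.002], [0, 0, -0.006], [0, 0, -0.014], [0, 0, -0.04], [0, 0, -0.07], [0, -0.06, -0.08], [-0.002, -0.14, -0.08], [-0.004, -0.22, -0.08], [-0.005, -0.238, -0.08], [-0.005, -0.238, -0.08]], dr=[[0, 0, 0], [0, 0, 0], [0, 0, 0], [0, 0, 0], [0, 0, 0], [0, 0, 0], [0, 0, 0], [0, 0, 0], [0, 0, 0], [0, 0, 0]], claw=[0, 0, 0, 0, 0, 0, 0, 0, 0, 0])

```text
time_s: 47.55
tcp_pos: [0.5213, -0.376, 0.1071]
eef_rot: [180.0, 0.0, -88.4]
contact_force: [-0.4, -0.5, -0.0]
gripper_width: 0.0005
gripper_force: 0.0
```

```bash
python3 - <<'E'
from h import *
tops();go((.5212,-.3781,.0845,-88.5),(.5212,-.3781,.073,-88.5),(.5222,-.3791,.0675,-88.5))
E
```

```text
cover [ 458.2 -304.8] [133.6 172.3] 1.76675283908844
1 top z 0.0657 2 top z 0.0659 3 top z 0.0715 4 top z 0.0713 1558
t 47.6 tcp [ 0.5206 -0.376   0.1071] [180.    0.  -88.4] F [ 0.  -0.2  0.3] w 0.0004
[0.0042, -0.0011, 0.0451] [0.0, 0.0, 0.0002]
[0.0042, -0.0011, 0.0681] [0.0, 0.0, 0.0002]
[0.0062, -0.003, 0.0791] [0.0, 0.0, 0.0002]
```

Corners 1 and 2 are both home. Now corner 3.

Call:
jog_arm(travel=[[0.004, -0.001, 0.03], [0.004, -0.001, 0.05], [0.004, -0.001, 0.058], [0.004, -0.001, 0.062], [0.004, -0.001, 0.065], [0.004, -0.001, 0.067], [0.004, -0.001, 0.068], [0.004, -0.001, 0.069], [0.004, -0.001, 0.07], [0.004, -0.001, 0.07]], dr=[[0, 0, 0], [0, 0, 0], [0, 0, 0], [0, 0, 0], [0, 0, 0], [0, 0, 0], [0, 0, 0], [0, 0, 0], [0, 0, 0], [0, 0, 0]], claw=[0, 0, 0, 0, 0, 0, 0, 0, 0, 0])

```text
time_s: 48.85
tcp_pos: [0.5223, -0.3787, 0.0734]
eef_rot: [-179.9, -0.1, -88.4]
contact_force: [-2.6, 0.4, 7.5]
gripper_width: 0.0008
gripper_force: 3.7
```

Call:
jog_arm(travel=[[0, 0, 0.001], [0, 0, 0.002], [0, -0.001, 0.003], [0.001, -0.001, 0.004], [0.001, -0.002, 0.005], [0.001, -0.002, 0.006], [0.001, -0.002, 0.007], [0.001, -0.003, 0.008], [0.001, -0.003, 0.009], [0.001, -0.003, 0.009]], dr=[[0, 0, 0], [0, 0, 0], [0, 0, 0], [0, 0, 0], [0, 0, 0], [0, 0, 0], [0, 0, 0], [0, 0, 0], [0, 0, 0], [0, 0, 0]], claw=[0, 0, 0, 0, 0, 0, 0, 0, 0, 0])

```text
time_s: 50.1
tcp_pos: [0.5241, -0.3799, 0.0695]
eef_rot: [-179.9, -0.1, -88.4]
contact_force: [-2.2, -1.8, 8.4]
gripper_width: 0.0004
gripper_force: 4.6
```

```bash
python3 - <<'E'
from h import *
tops();go()
E
```

```text
cover [ 464.4 -305.3] [143.7 171.7] 2.913952589035034
1 top z 0.0706 2 top z 0.0659 3 top z 0.0665 4 top z 0.0711 1551
t 50.1 tcp [ 0.5241 -0.3799  0.0695] [-1.799e+02 -1.000e-01 -8.840e+01] F [-3.  -2.4  9. ] w 0.0008
```

Call:
jog_arm(travel=[[0, 0, 0.0005], [0, 0, 0.001], [0, 0, 0.0015], [0, 0, 0.002], [0, 0, 0.0025], [0, 0, 0.003], [0, 0, 0.0035], [0, 0, 0.0035], [0, 0, 0.0035], [0, 0, 0.0035]], dr=[[0, 0, 0], [0, 0, 0], [0, 0, 0], [0, 0, 0], [0, 0, 0], [0, 0, 0], [0, 0, 0], [0, 0, 0], [0, 0, 0], [0, 0, 0]], claw=[0, 0, 0, 0, 0, 0, 0, 0, 0, 0])

```text
time_s: 51.4
tcp_pos: [0.5247, -0.3803, 0.0684]
eef_rot: [-179.8, -0.2, -88.4]
contact_force: [-1.8, -1.9, 11.0]
gripper_width: 0.0002
gripper_force: 5.9
```

Call:
jog_arm(travel=[[0, 0, -0.002], [0, 0, -0.006], [0, 0, -0.014], [0, 0, -0.04], [0, 0, -0.08], [-0.05, 0.008, -0.08], [-0.14, 0.01, -0.08], [-0.24, 0.013, -0.08], [-0.307, 0.013, -0.08], [-0.307, 0.013, -0.08]], dr=[[0, 0, 0], [0, 0, 0], [0, 0, 0], [0, 0, 0], [0, 0, 0], [0, 0, 0], [0, 0, 0], [0, 0, 0], [0, 0, 0], [0, 0, 0]], claw=[0, 0, 0, 0, 0, 0, 0, 0, 0, 0])

```text
time_s: 52.65
tcp_pos: [0.5129, -0.2234, 0.1067]
eef_rot: [-179.9, 0.0, -88.3]
contact_force: [0.1, -0.3, 0.2]
gripper_width: 0.0006
gripper_force: 0.0
```

```bash
python3 - <<'E'
from h import *
tops();go((.5178,-.2262,.073,-88.5))
E
```

```text
cover [ 459.6 -304.4] [131.8 170.9] 1.575566291809082
1 top z 0.0679 2 top z 0.0659 3 top z 0.0690 4 top z 0.0710 1129
t 52.7 tcp [ 0.513  -0.2244  0.1065] [-179.9   -0.   -88.3] F [ 0.7 -0.3  0.1] w 0.0007
[0.0039, -0.0094, 0.0671] [-0.0002, -0.0, 0.0005]
```

Corner 3 was home under the push. Now corner 4.

Call:
jog_arm(travel=[[0.004, -0.009, 0.03], [0.004, -0.009, 0.05], [0.004, -0.009, 0.058], [0.004, -0.009, 0.062], [0.004, -0.009, 0.064], [0.004, -0.009, 0.066], [0.004, -0.009, 0.067], [0.004, -0.009, 0.068], [0.004, -0.009, 0.069], [0.004, -0.009, 0.069]], dr=[[0, 0, 0], [0, 0, 0], [0, 0, 0], [0, 0, 0], [0, 0, 0], [0, 0, 0], [0, 0, 0], [0, 0, 0], [0, 0, 0], [0, 0, 0]], claw=[0, 0, 0, 0, 0, 0, 0, 0, 0, 0])

```text
time_s: 53.95
tcp_pos: [0.5175, -0.2278, 0.072]
eef_rot: [-179.9, -0.0, -88.4]
contact_force: [-2.0, -0.3, 6.0]
gripper_width: 0.0001
gripper_force: 3.1
```

Call:
jog_arm(travel=[[0, 0, 0.001], [0, 0, 0.002], [0, 0, 0.003], [0, 0, 0.004], [0, 0, 0.005], [0, 0, 0.006], [0, 0, 0.007], [0, 0, 0.008], [0, 0, 0.009], [0, 0, 0.01]], dr=[[0, 0, 0], [0, 0, 0], [0, 0, 0], [0, 0, 0], [0, 0, 0], [0, 0, 0], [0, 0, 0], [0, 0, 0], [0, 0, 0], [0, 0, 0]], claw=[0, 0, 0, 0, 0, 0, 0, 0, 0, 0])

```text
time_s: 55.2
tcp_pos: [0.518, -0.227, 0.0681]
eef_rot: [-179.9, -0.0, -88.4]
contact_force: [-5.1, 7.4, 19.7]
gripper_width: 0.0004
gripper_force: 10.0
```

```bash
python3 - <<'E'
from h import *
tops();go()
E
```

```text
cover [ 464.6 -280.5] [142.1 126.7] 1.6149048805236816
1 top z 0.0652 2 top z 0.0650 3 top z 0.0649 4 top z 0.0651 593
t 55.2 tcp [ 0.518  -0.227   0.0681] [-179.9   -0.   -88.4] F [-3.8  6.6 17.4] w 0.0004
```

All four tops are level at sealed height. I'll retreat and check before handing in.

Call:
jog_arm(travel=[[0, 0, -0.002], [0, 0, -0.006], [0, 0, -0.014], [0, 0, -0.05], [0, 0, -0.12], [0, 0, -0.22], [-0.1, 0, -0.3], [-0.2, 0, -0.36], [-0.32, 0, -0.36], [-0.4, 0, -0.36]], dr=[[0, 0, 0], [0, 0, 0], [0, 0, 0], [0, 0, 0], [0, 0, 0], [0, 0, 0], [0, 0, 0], [0, 0, 0], [0, 0, 0], [0, 0, 0]], claw=[0, 0, 0, 0, 0, 0, 0, 0, 0, 0])

```text
time_s: 56.5
tcp_pos: [0.5115, -0.0254, 0.2468]
eef_rot: [-179.9, 0.0, -88.4]
contact_force: [0.2, -0.0, -0.0]
gripper_width: 0.0003
gripper_force: 0.0
```

```bash
python3 - <<'E'
from h import *
c=tops(); save(c,'sc9'); carriers('scene','cover'); carriers('wrist','cover'); go()
E
```

```text
cover [ 460.2 -304.8] [133.1 171. ] 1.8113292455673218
1 top z 0.0652 2 top z 0.0655 3 top z 0.0653 4 top z 0.0649 1662
0.72 [249. 123. 295. 153.] zt 0.0393 [ 213.5 -286.1] [ 99.2 125.3] long at -45.3
0.62 [ 69. 181. 150. 235.] zt 0.0394 [ 691.1 -336.8] [ 98.8 127.8] long at -75.6
0.57 [156. 132. 240. 198.] zt 0.0660 [ 460.7 -303.6] [131.8 172.1] long at -88.5
0.84 [278.   0. 398.  24.] zt 0.0650 [ 459.8 -225.9] [129.1  15. ] long at 1.6
0.81 [455.   1. 548.  60.] zt 0.0390 [ 202.9 -274. ] [100.   94.8] long at 44.3
t 56.8 tcp [ 0.5116 -0.0275  0.2461] [180.   -0.  -88.4] F [ 0.3 -0.2 -0.5] w 0.0005
```

View pics/sc9.png

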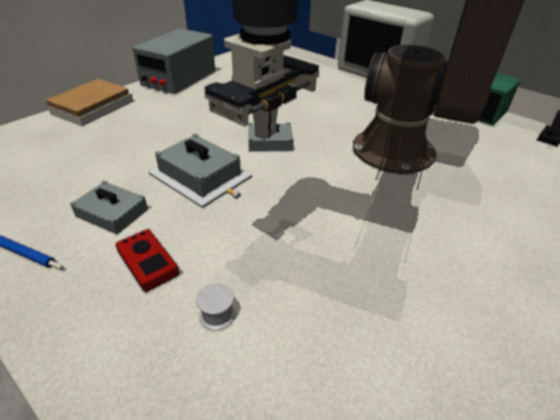

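The scene picture shows the cover sealed flat at (197,163), about 6 mm lower than before. The meter and spool haven't moved and the arm is clear.

```bash
python3 -c "
from plant import r
print(r.close_job())"
```

```text
the job is handed in; nothing more can be done
None
```

I stacked all four carriers on the deck, set the large cover over them, pushed its corners home one at a time, and handed the job in; the last check showed the cover flat and centred at sealed height, but no verdict came back.

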